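Change over the pots on the beauty-room warmer

TASK

Without lifting either pot off the warming plate, slide the low pan sideways from the heating place in the middle (the nest of rings) to the end place that stands empty, then slide the tall pot sideways from its end to the heating place, each well centred on its mark. Then take the lid from its sloping rest and set it on the tall pot, flat and fully seated (do not drop it), and last push the switch box's lever fully over to the other side. Keep the pots upright and leave the other things on the table where they are.

Things in the scene. Friction and masses are not known exactly. Their poses are not given: they have to be found in the camera images.
- warmer: Fixed black-topped steel warming plate, 190 (its x) x 460 (its y) mm, top surface flat and smooth 30 mm above its origin, which is the centre of its underside on the table. Three places in a row along its y axis, centres 155 mm apart, drawn on the top and not raised. It may stand turned by up to 0.1 rad.
- heat_mark: The heating place: a nest of three thin white rings, outer diameter 128 mm, always the middle one of the three. Origin: its centre, on the plate's top surface.
- park_mark: The end place that is empty at the start: a single thin white ring, 128 mm across, at one end of the plate or the other. Origin: its centre, on the plate's top surface.
- wait_mark: The end place where the tall pot stands at the start: the same single thin white ring, at the other end. Origin: its centre, on the plate's top surface.
- low_pan: Loose low steel pan, 112 mm across, 52 mm high, 0.3-0.6 kg, starts on the heating place. Origin: centre of its underside, z up. A straight black bar handle points along its -x (towards the robot, turned up to 0.3 rad): 18 mm wide (y), 16 mm high, centre line 40 mm above the underside, from 76 to 181 mm from the pan's centre.
- tall_pot: Loose tall steel pot, 100 mm across outside, 92 inside, rim 85 mm above its underside, 0.3-0.65 kg, starts on the occupied end place. Origin: centre of its underside, z up. A straight black bar handle points along its -x (towards the robot, turned up to 0.3 rad): 18 mm wide (y), 16 mm high, centre line 58 mm above the underside, from 70 to 175 mm from the pot's centre.
- lid_rest: Fixed white rest for the lid, left or right of the warmer, base 130 x 120 mm, about 95 mm high at the back. Its face slopes at 35 deg, low edge towards its -x (roughly towards the robot, turned up to 0.2 rad); two pegs stand 22 mm out of the face under the lid's lower edge. Origin: centre of its underside.
- lid: Loose steel lid of the tall pot, 0.16 kg: plug 80 mm across below (z 0-8 mm), flange 110 mm across (z 8-12), dome to 15, black bar grip on top 60 mm long (x), 16 thick (y), z 14-48. Origin: centre of the plug's underside, z out of its top. Starts leaning on the rest, z 35 deg from vertical towards the rest's -x; comes free along its own z. Seated, its origin is 77 mm above the pot's underside.
- power_base: Fixed grey switch box of the warmer, on the table on the side opposite to the lid rest, 70 (x) x 50 (y) x 25 mm high, turned by up to 0.2 rad. Origin: centre of its underside. The lever's pivot lies along its y axis, 22 mm above the table.
- power (a joint): Angle of the switch lever, rad: 0 leaning 0.5 rad towards the box's -x (towards the robot), 1.0 fully over, leaning as far to +x. Starts between 0 and 0.2. Stays where it is left; about 1 N at the tip moves it.
- power_tip (a point): Centre of the lever's black ball end (26 mm across), 80 mm from the pivot on a 10 mm steel rod.
- mask_bowl: Bystander: yellow bowl 110 mm across, 50 mm high, on the table. Origin: centre of its underside.
- spatula: Bystander: spatula, 200 mm long, lying on the table. Origin: under it, near its middle.
- cream_jar: Bystander: white jar 64 mm across, 55 mm high. Origin: centre of its underside.
- toner_bottle: Bystander: clear bottle 54 mm across, 150 mm high, behind the warmer. Origin: centre of its underside.
- powder_can: Bystander: metal can 72 mm across, 100 mm high, behind the warmer. Origin: centre of its underside.
- phone: Bystander: black slab 150 x 72 x 9 mm lying on the table. Origin: centre of its underside.
- brush: Bystander: brush, 180 mm long, lying on the table. Origin: under it, near its middle.
There are look-alikes about, which are no part of the job. Leave any red look-alike of the lid alone.

How it is judged:
On the way, in this order (a step that is already met when the one before it is completed fails the run):
1. the low pan stands centred on the place that was empty (horizontal distance between low_pan and park_mark below 0.015 m and z of low_pan in the frame of warmer below 0.034 m and angle between low_pan's own z axis and vertical below 0.06 rad and linear speed of low_pan below 0.02 m/s), for 0.2 s.
2. the tall pot stands centred on the heating place (horizontal distance between tall_pot and heat_mark below 0.015 m and z of tall_pot in the frame of warmer below 0.034 m and angle between tall_pot's own z axis and vertical below 0.06 rad and linear speed of tall_pot below 0.02 m/s), for 0.2 s.
3. the lid lies seated on the tall pot, let go (horizontal distance between lid and tall_pot below 0.011 m and z of lid in the frame of tall_pot between 0.071 and 0.081 m and angle between lid's own z axis and vertical below 0.1 rad and contact force between the fingers and lid below 0.3 N), for 0.2 s.
4. the lever is fully over (value of joint power above 0.85 rad), for 0.2 s.
At the end, for the whole second after the job is handed in: Low pan flat within 15 mm of the centre of the end place that was empty, tall pot flat within 15 mm of the heating place's centre, lid level on the tall pot within 11 mm of its axis, plug in the mouth, flange on the rim; lever past 0.85 rad; all at rest (all of step 1 and all of step 2 and horizontal distance between lid and tall_pot below 0.011 m and z of lid in the frame of tall_pot between 0.071 and 0.081 m and angle between lid's own z axis and vertical below 0.1 rad and linear speed of lid below 0.02 m/s and value of joint power above 0.85 rad); the robot touches nothing.
It fails at once if a pot is lifted: its underside more than 8 mm off the warming plate (z of any of low_pan, tall_pot in the frame of warmer above 0.038 m).
It fails at once if a pot is tipped more than 14 deg, or falls off the plate (angle between any of low_pan, tall_pot's own z axis and vertical above 0.25 rad or z of any of low_pan, tall_pot in the frame of warmer below 0.02 m).
It fails at once if the lid is dropped (faster than 1 m/s) or falls to the table (linear speed of lid above 1 m/s or height (world z) of lid below 0.03 m).
It fails at once if a bystander is moved more than 40 mm (distance of any of mask_bowl, spatula, cream_jar, toner_bottle, powder_can, phone, brush from where it was at the start of the episode above 0.04 m).
It also fails if it takes over 72 s, if anything falls off the work surface, if the arm or the gripper's body presses on something with over 40 N, if the wrist force passes 120 N, or if a joint passes its speed limit or range.

ROBOT

A 6-joint arm with a two-finger parallel gripper is mounted at the origin on the work surface. World frame = base frame: x ahead of the robot, y to its left, z up, the work surface at z = 0. Lengths are in m, angles in rad, forces in N, time in s.
With the tool pointing down it reaches from about 0.275 to 0.85 m from the base axis. Payload 5.2 kg.
Tool frame: the origin (TCP) lies where the fingers leave the gripper's body, on its centre line; the fingertips stand 73 mm ahead of it and the grasp point (between the pads) lies 54 mm ahead of it; z points along the fingers, y is the direction in which the jaws open and shut (so a half turn about z gives the same grasp; the last joint's range is limited). The gripper opens to 85 mm and grips with 20 to 120 N. Pads are 22 mm wide; open, the fingers measure 114 mm over their backs; the gripper's body (76 mm by 85 mm) begins 54 mm behind the grasp point. The pads swing forward as they close: fully open they stand 13 mm farther back than shut.
Start: joints at [-0.203, 0.259, 1.535, -0, 1.348, -0.203], TCP at [0.55, 0, 0.304] pointing down, gripper open.
Joint ranges: [-3.14, 3.14], [-0.91, 2.08], [0.19, 2.58], [-1.22, 4.36], [0.22, 2.71], [-3.12, 3.12]. Speed limits (rad/s): [2.57, 2.57, 3.14, 3.14, 3.14, 3.14].

INTERFACE

Orientations are given as a 3x3 rotation matrix whose columns are the frame's x, y, z axes.
In Python, from plant import ctrl gives the robot as it stands. The module is installed in compiled form; this text tells all that it offers.
- The arm moves only by the shell command python3 -m creep 'ROWS'. ROWS is a JSON object of lists of equal length, an entry for each row: "delta_pos": the shift along the tool's x, y, z in mm, a list of three; "yaw": the turn about the tool's z in degrees; "jaw": the opening in per cent of the stroke, from 0 (shut) to 100 (fully open). A call has 1 to 20 rows; each row is the pose to reach, as a shift and turn from the pose measured when the call began, along the tool's axes at that moment; what a row does not reach only later rows make up. A row lasts 1/12 s, in which the tool goes at most 41.7 mm and 7.16 degrees, less where a joint would pass 70% of its speed; a pose out of reach is approached as far as the arm can. A call with a gripper value outside its range is refused whole. The fingers move at their own pace and stop on an object; the grip force is fixed at half the most. Time passes only in rows, so rows that repeat a pose let the fingers close. It gives the time, the measured TCP pose, the force and the opening at its end, in the units of the state.
- ctrl.state(): the state, without advancing time (a new reading comes with each control period).
- ctrl.read_camera(name): name is "scene" or "side" or "wrist"; returns a dict with "pixels" (384x512x3 uint8, blue, green, red), "camera_matrix" (3x3 intrinsics, pixels), "eye" and "attitude" of the camera in the world. Camera axes: x right, y up, looking along -z (the intrinsics and any distortion apply to the point x, -y, -z); pixel columns grow to the right and rows downward; lengths in m; the calibration is good to about 2 mm. The wrist camera is an equidistant fisheye: a pixel r from the principal point sees the ray r / f radians off the axis. A picture is of the moment at which its call begins. There is no depth.
- ctrl.finish_job(): hands the job in, once; it reports no verdict.
The state is a dict: "time_s": time; "joint_pos": joint angles; "dq": joint speeds; "joint_efforts": joint torques, N m; "position": TCP position; "ee_rot": TCP orientation; "wrist_force": force on the tool from outside, world axes, zero at the start; "ft_torque": the same for the moment, N m; "opening": finger opening in m.
Only numpy, scipy, OpenCV 4.12 (cv2) and the standard library are available. Lean on these libraries where they do the work, as an engineer would, in place of code of your own. Each camera call takes 0.05 s, during which the arm holds its last target.

## Working session

There is one attempt and no reset: what is moved stays moved. The work goes in short steps, Python scripts to look and compute and a shell command to move; the robot and the scene stay as the last step left them, time stands still between calls to the robot, and variables do not carry over. Pictures are saved under pics/ and viewed, and the job is handed in when it is done.

```bash
mkdir -p pics; cat > h.py <<'E'
import numpy as np, cv2
from plant import ctrl
def grab(n,fn=None):
    d=ctrl.read_camera(n); 
    if fn: cv2.imwrite('pics/'+fn,np.asarray(d['pixels']))
    return d
def ray(d,u,v):
    K=np.array(d['camera_matrix']);R=np.array(d['attitude']);e=np.array(d['eye'])
    x=(u-K[0,2])/K[0,0];y=(v-K[1,2])/K[1,1]
    if d.get('fish'):
        r=np.hypot(x,y); s=np.sin(r)/max(r,1e-9); p=np.array([x*s,-y*s,-np.cos(r)])
    else: p=np.array([x,-y,-1.])
    p=R@p
    return e,p/np.linalg.norm(p)
def plane(d,u,v,z):
    e,p=ray(d,u,v); return e+p*(z-e[2])/p[2]
def proj(d,P):
    K=np.array(d['camera_matrix']);R=np.array(d['attitude']);e=np.array(d['eye'])
    c=R.T@(np.array(P)-e); q=np.array([c[0],-c[1],-c[2]])
    if d.get('fish'):
        th=np.arctan2(np.hypot(q[0],q[1]),q[2]);n=np.hypot(q[0],q[1]); x=q[:2]/max(n,1e-9)*th
    else: x=q[:2]/q[2]
    return K[0,0]*x[0]+K[0,2],K[1,1]*x[1]+K[1,2]
E
python3 - <<'E'
from h import *
for n in ['scene','side','wrist']:
    d=grab(n,n+'0.png'); print(n,{k:(np.round(v,3).tolist() if k!='pixels' else v.shape) for k,v in d.items()})
s=ctrl.state(); print({k:np.round(v,3).tolist() for k,v in s.items()})
E
```

```text
scene {'pixels': (384, 512, 3), 'camera_matrix': [[366.883, 0.0, 258.95], [0.0, 366.883, 192.606], [0.0, 0.0, 1.0]], 'eye': [1.363, -0.165, 0.728], 'attitude': [[0.242, -0.584, 0.775], [0.97, 0.126, -0.208], [0.024, 0.802, 0.597]]}
side {'pixels': (384, 512, 3), 'camera_matrix': [[469.291, 0.0, 259.517], [0.0, 469.291, 188.338], [0.0, 0.0, 1.0]], 'eye': [0.066, -1.227, 0.864], 'attitude': [[0.948, 0.144, -0.283], [-0.317, 0.46, -0.829], [0.011, 0.876, 0.482]]}
wrist {'pixels': (384, 512, 3), 'camera_matrix': [[297.319, 0.0, 260.053], [0.0, 297.319, 193.813], [0.0, 0.0, 1.0]], 'eye': [0.549, 0.079, 0.373], 'attitude': [[1.0, 0.001, 0.001], [-0.001, 0.95, 0.313], [-0.001, -0.313, 0.95]]}
{'time_s': 0.15, 'joint_pos': [-0.203, 0.259, 1.536, -0.0, 1.348, -0.203], 'dq': [0.001, -0.003, -0.002, -0.001, 0.0, -0.001], 'joint_efforts': [0.002, -44.638, -29.082, -0.0, 0.008, 0.0], 'position': [0.55, 0.0, 0.303], 'ee_rot': [[0.0, 1.0, -0.001], [1.0, -0.0, 0.0], [0.0, -0.001, -1.0]], 'wrist_force': [0.189, -0.066, 0.368], 'ft_torque': [-0.042, 0.032, -0.01], 'opening': 0.086}
```

View pics/scene0.png

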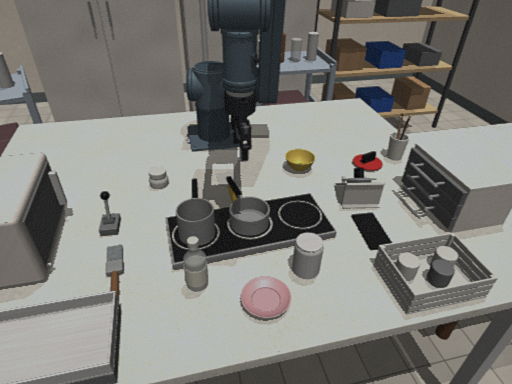

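View pics/side0.png

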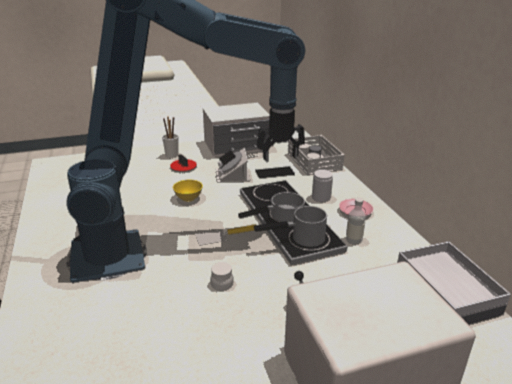

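View pics/wrist0.png

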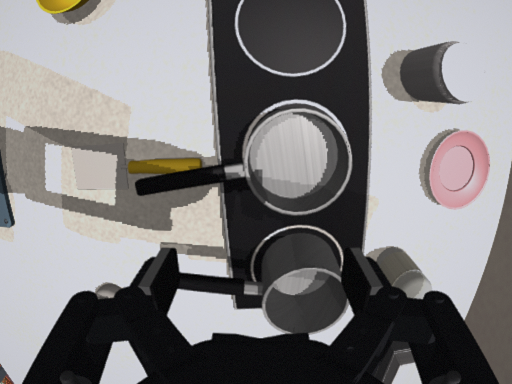

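```bash
cat >> h.py <<'E'
_g=grab
def grab(n,fn=None):
    d=_g(n,fn)
    if n=='wrist': d['fish']=True
    return d
E
python3 - <<'E'
from h import *
d=grab('wrist');a=np.asarray(d['pixels'])
s=grab('scene');b=np.asarray(s['pixels']);c=grab('side');q=np.asarray(c['pixels'])
cv2.imwrite('pics/w1.png',cv2.resize(a[0:384,120:440],None,fx=1.9,fy=1.56*1.0))
cv2.imwrite('pics/s1.png',cv2.resize(b[150:270,70:270],None,fx=4,fy=4,interpolation=3))
cv2.imwrite('pics/s2.png',cv2.resize(b[140:260,230:430],None,fx=4,fy=4,interpolation=3))
cv2.imwrite('pics/d1.png',cv2.resize(q[140:320,180:380],None,fx=3.3,fy=3.3,interpolation=3))
# rings in wrist
def fit(d,pts,z):
    P=np.array([plane(d,u,v,z)[:2] for u,v in pts]);A=np.c_[2*P,np.ones(len(P))]
    x=np.linalg.lstsq(A,(P**2).sum(1),rcond=None)[0];return x[:2],np.sqrt(x[2]+x[0]**2+x[1]**2)
# park ring
m=(a.min(2)>130).astype(np.uint8); m[:, :222]=0; m[:,362:]=0; m[90:]=0
v,u=np.nonzero(m); print(len(u),fit(d,list(zip(u,v)),.03))
for n,(u,v,z) in dict(plTop=(212,0,.03),plBL=(232,305,.03),plBR=(372,150,.03),plL2=(218,100,.03),rimpan=(298,157,.052),panh=(140,185,.04),poth=(180,281,.06),rimpot=(303,300,.115)).items(): print(n,plane(d,u,v,z).round(3))
for n,(u,v,z) in dict(levertip=(105,196,.09),box=(110,225,.025),rest=(360,190,.05),phone=(372,230,0),can=(308,255,.05),bottle=(197,270,.1),jar=(158,178,.03),bowl=(300,162,.03),red=(368,162,.01),park=(301,214,.03),pot=(195,235,.03)).items(): print(n,plane(s,u,v,z).round(3))
E
```

```text
624 (array([0.58373871, 0.17089404]), np.float64(0.062236494972327965))
plTop [0.494 0.2   0.03 ]
plBL [ 0.507 -0.205  0.03 ]
plBR [0.685 0.023 0.03 ]
plL2 [0.501 0.079 0.03 ]
rimpan [0.59  0.017 0.052]
panh [ 0.4   -0.018  0.04 ]
poth [ 0.444 -0.143  0.06 ]
rimpot [ 0.596 -0.128  0.115]
levertip [ 0.459 -0.373  0.09 ]
box [ 0.511 -0.369  0.025]
rest [0.537 0.387 0.05 ]
phone [0.668 0.37  0.   ]
can [0.766 0.129 0.05 ]
bottle [ 0.798 -0.151  0.1  ]
jar [ 0.307 -0.231  0.03 ]
bowl [0.309 0.267 0.03 ]
red [0.331 0.53  0.01 ]
park [0.586 0.174 0.03 ]
pot [ 0.609 -0.141  0.03 ]
```

View pics/w1.png

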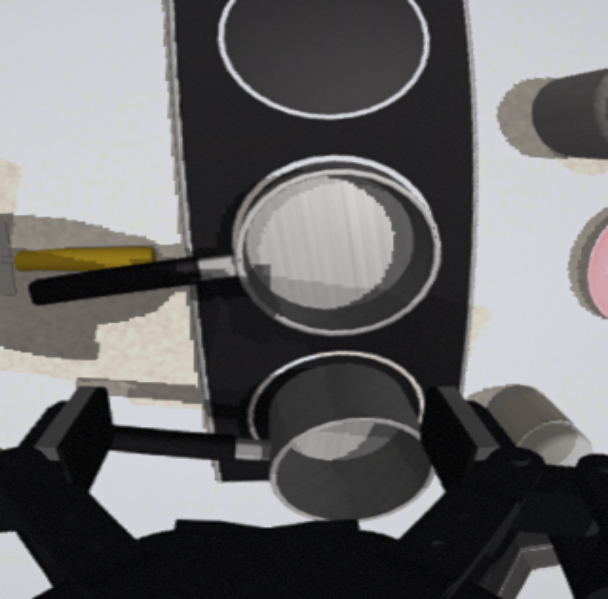

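View pics/s1.png

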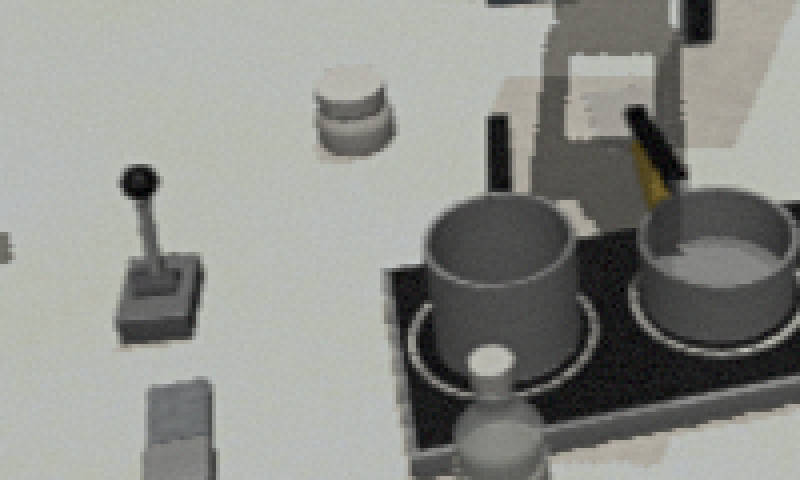

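View pics/s2.png

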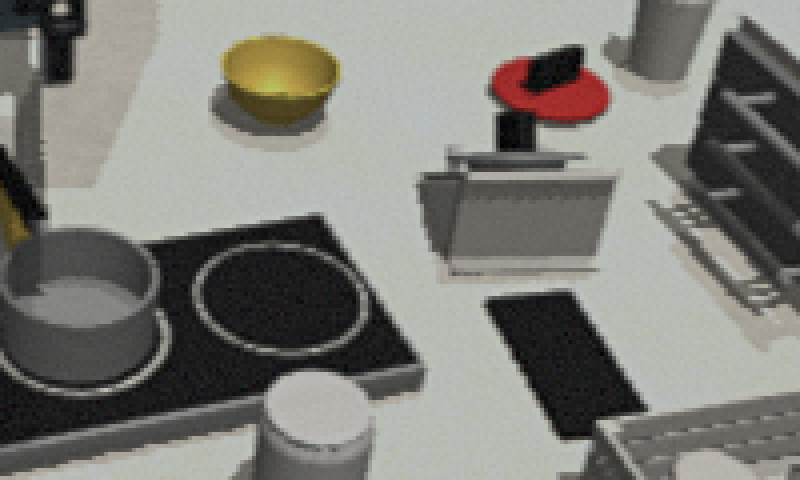

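View pics/d1.png

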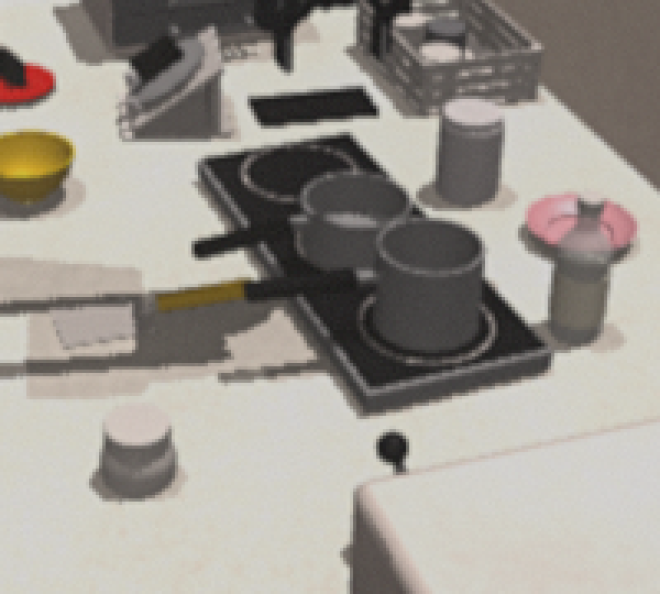

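```bash
cat >> h.py <<'E'
def fit(d,pts,z):
    P=np.array([plane(d,u,v,z)[:2] for u,v in pts]);A=np.c_[2*P,np.ones(len(P))]
    x=np.linalg.lstsq(A,(P**2).sum(1),rcond=None)[0];return x[:2].round(4),np.sqrt(x[2]+x[0]**2+x[1]**2).round(4)
E
python3 - <<'E'
from h import *
d=grab('wrist');s=grab('scene');c=grab('side')
W=lambda L:[(120+(x+.5)/1.9-.5,(y+.5)/1.5625-.5) for x,y in L]
S1=lambda L:[(70+x/4,150+y/4) for x,y in L]
S2=lambda L:[(230+x/4,140+y/4) for x,y in L]
D1=lambda L:[(180+x/3.3,140+y/3.3) for x,y in L]
print('panrim w',fit(d,W([(236,250),(440,245),(340,168),(335,333),(262,195),(418,195),(258,308),(418,305)]),.082))
print('panrim s',fit(s,S2([(0,270),(160,272),(75,229),(75,310)][1:]),.082), fit(s,S1([(638,240),(798,240),(718,187),(716,292)]),.082))
print('panrim d',fit(c,D1([(299,205),(412,208),(355,170),(355,240)]),.082))
print('potrim w',fit(d,W([(270,470),(433,470),(355,420),(350,519)]),.115))
print('potrim s',fit(s,S1([(425,240),(577,240),(500,192),(500,288)]),.115))
print('potrim d',fit(c,D1([(375,252),(484,252),(430,218),(430,284)]),.115))
print('panh',[plane(d,u,v,.078).round(4)[:2] for u,v in W([(30,283),(36,304),(198,258),(199,282)])])
print('poth',[plane(d,u,v,.096).round(4)[:2] for u,v in W([(113,428),(113,452),(235,432),(235,458)])])
print('park s',fit(s,S2([(192,297),(368,297),(280,242),(280,353)]),.03))
print('park d',fit(c,D1([(240,172),(357,165),(297,143),(300,200)]),.03))
print('heatring s',fit(s,S2([(0,357),(40,383),(82,393),(130,380),(160,358),(171,330)]),.03))
print('waitring s',fit(s,S1([(411,345),(425,375),(460,390),(600,335),(590,365),(560,385)]),.03))
print('waitring d',fit(c,D1([(358,320),(380,345),(430,362),(475,350),(495,322)]),.03))
print('heatring w',fit(d,W([(235,235),(240,205),(262,178),(300,160),(338,155),(380,162),(415,182),(435,215)]),.03))
print('corners s',[plane(s,u,v,.03).round(4)[:2] for u,v in S2([(322,216),(424,370)])+S1([(385,270),(412,458)])])
print('lever tip s',proj(s,[.46,-.373,.09]))
e1,p1=ray(s,*S1([(139,182)])[0]);e2,p2=ray(c,*D1([(393,447)])[0])
t=np.linalg.lstsq(np.c_[p1,-p2],e2-e1,rcond=None)[0];print('tip',e1+t[0]*p1,e2+t[1]*p2)
print('box top s',[plane(s,u,v,.025).round(4)[:2] for u,v in S1([(130,257),(203,257),(118,320),(195,318)])])
E
```

```text
panrim w (array([0.5881, 0.0166]), np.float64(0.0558))
panrim s (array([0.5869, 0.0281]), np.float64(0.0468)) (array([0.5943, 0.0155]), np.float64(0.0564))
panrim d (array([0.5845, 0.0047]), np.float64(0.063))
potrim w (array([ 0.5992, -0.1329]), np.float64(0.0475))
potrim s (array([ 0.6042, -0.1323]), np.float64(0.0496))
potrim d (array([ 0.5962, -0.1449]), np.float64(0.0533))
panh [array([ 0.4127, -0.0028]), array([ 0.4145, -0.0183]), array([0.5122, 0.0133]), array([ 0.5122, -0.003 ])]
poth [array([ 0.4569, -0.1075]), array([ 0.4538, -0.1297]), array([ 0.5304, -0.1085]), array([ 0.5297, -0.1321])]
park s (array([0.5846, 0.1717]), np.float64(0.065))
park d (array([0.5863, 0.1719]), np.float64(0.0651))
heatring s (array([0.5899, 0.019 ]), np.float64(0.0641))
waitring s (array([ 0.6008, -0.134 ]), np.float64(0.0653))
waitring d (array([ 0.6033, -0.1358]), np.float64(0.0638))
heatring w (array([0.5931, 0.0163]), np.float64(0.0648))
corners s [array([0.4989, 0.2369]), array([0.6841, 0.2438]), array([ 0.5176, -0.2136]), array([ 0.7043, -0.2054])]
lever tip s (np.float64(104.96545855615418), np.float64(196.24944552195018))
tip [ 0.46622857 -0.37156902  0.09703761] [ 0.46667382 -0.37216902  0.09660116]
box top s [array([ 0.4571, -0.394 ]), array([ 0.4683, -0.3425]), array([ 0.5261, -0.3961]), array([ 0.5354, -0.3446])]
```

```bash
python3 -m creep '{"delta_pos":[[-2,-30,20],[-5,-60,40],[-5,-90,60],[-5,-102,80],[-5,-102,80],[-5,-102,80],[-5,-102,80],[-5,-102,80],[-5,-102,80],[-5,-102,80],[-5,-102,80],[-5,-102,80],[-5,-102,80],[-5,-102,80]],"yaw":[7,14,21,28,35,42,49,56,63,70,77,81.2,81.2,81.2],"jaw":[60,60,60,60,60,60,60,60,60,60,60,60,60,60]}'
python3 - <<'E'
from h import *
d=grab('wrist','w2.png')
E
```

```text
time_s: 1.62
position: [0.448, -0.005, 0.224]
ee_rot: [[0.988, 0.155, 0.0], [0.155, -0.988, -0.0], [0.0, 0.0, -1.0]]
wrist_force: [-0.3, 0.3, -1.0]
opening: 0.051
```

View pics/w2.png

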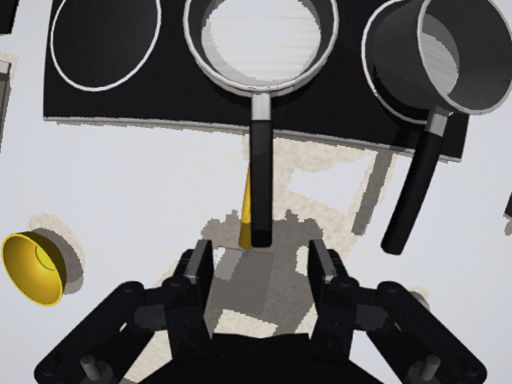

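```bash
python3 - <<'E'
from h import *
d=grab('wrist')
print('panh',[plane(d,u,v,.078).round(4)[:2] for u,v in [(261,118),(261,247)]])
print('poth',[plane(d,u,v,.096).round(4)[:2] for u,v in [(426,133),(446,138),(382,245),(404,253)]])
print('park',fit(d,[(51,30),(159,30),(60,68),(95,90),(140,75),(75,83),(120,87),(153,55)],.03))
E
python3 -m creep '{"delta_pos":[[0,0,25],[0,0,50],[0,0,75],[0,0,95],[0,0,101],[0,0,101],[0,0,101],[0,0,101],[0,0,101],[0,0,101],[0,0,101],[0,0,101]],"yaw":[0,0,0,0,0,0,0,0,0,0,0,0],"jaw":[60,60,60,60,60,60,10,10,10,10,10,10]}'
python3 - <<'E'
from h import *
d=grab('wrist','w3.png')
E
```

```text
panh [array([0.5133, 0.0038]), array([ 0.4113, -0.0122])]
poth [array([ 0.528 , -0.1173]), array([ 0.5286, -0.1369]), array([ 0.4349, -0.1062]), array([ 0.4297, -0.1296])]
park (array([0.584 , 0.1677]), np.float64(0.0644))
time_s: 2.72
position: [0.4487, -0.0052, 0.1238]
ee_rot: [[0.988, 0.155, 0.002], [0.155, -0.988, -0.001], [0.002, 0.001, -1.0]]
wrist_force: [-0.4, -0.0, 4.7]
opening: 0.0171
```

View pics/w3.png

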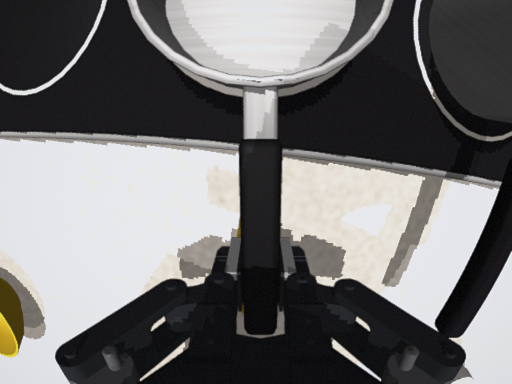

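```bash
python3 -m creep '{"delta_pos":[[0.5,-5,0],[2,-15,0],[3,-29,0],[5,-43,0],[7,-58,0],[8,-73,0],[10,-88,0],[12,-103,0],[13,-117,0],[15,-130,0],[16,-141,0],[17,-149,0],[17.6,-154,0],[17.6,-154,0],[17.6,-154,0],[17.6,-154,0]],"yaw":[0,0,0,0,0,0,0,0,0,0,0,0,0,0,0,0],"jaw":[10,10,10,10,10,10,10,10,10,10,10,10,10,10,10,10]}'
python3 - <<'E'
from h import *
d=grab('wrist','w4.png')
s=grab('scene');b=np.asarray(s['pixels'])
cv2.imwrite('pics/s4.png',cv2.resize(b[150:270,150:350],None,fx=4,fy=4,interpolation=3))
E
```

```text
time_s: 4.1
position: [0.4421, 0.1501, 0.1236]
ee_rot: [[0.988, 0.156, 0.002], [0.156, -0.988, 0.0], [0.002, -0.0, -1.0]]
wrist_force: [0.1, 4.5, 5.5]
opening: 0.0173
```

View pics/w4.png

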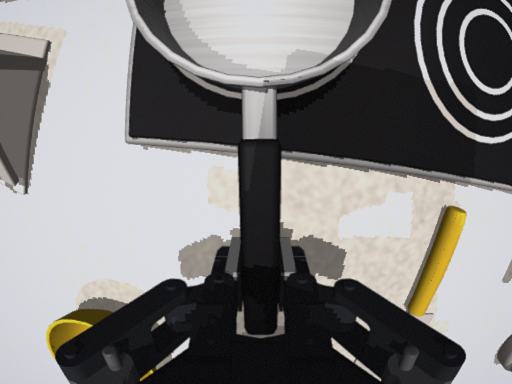

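View pics/s4.png

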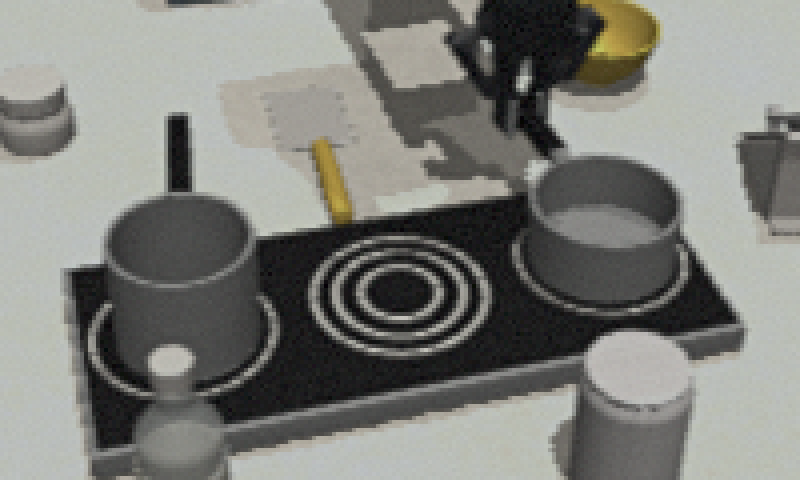

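```bash
python3 - <<'E'
from h import *
s=grab('scene');d=grab('wrist')
S=lambda L:[(150+(x+.5)/4-.5,150+(y+.5)/4-.5) for x,y in L]
print('pan rim s',fit(s,S([(528,205),(682,210),(608,155),(606,251),(555,168),(662,175),(545,232),(665,238)]),.082))
print('park vis s',fit(s,S([(514,235),(514,255),(530,285),(560,303),(600,312),(640,305),(672,285),(688,255),(684,240)]),.03))
print('pan base arc',fit(s,S([(529,265),(540,283),(565,297),(600,303),(640,297),(668,277)]),.03))
print('heat s',fit(s,S([(309,295),(491,293),(400,237),(400,354)]),.03))
print('heat s in',fit(s,S([(355,293),(445,292),(400,263),(400,321)]),.03))
print('tip w',plane(d,261,334,.078))
E
```

```text
pan rim s (array([0.5852, 0.1694]), np.float64(0.0559))
park vis s (array([0.5787, 0.1718]), np.float64(0.0655))
pan base arc (array([0.5824, 0.1694]), np.float64(0.0542))
heat s (array([0.5921, 0.0169]), np.float64(0.0641))
heat s in (array([0.5906, 0.0171]), np.float64(0.0318))
tip w [0.40630804 0.14309118 0.078     ]
```

```bash
python3 -m creep '{"delta_pos":[[0,0,0],[0,0,0],[0,0,0],[0,0,0],[0,0,-30],[0,0,-60],[0,0,-80],[-3,40,-80],[-7,80,-80],[-10,120,-80],[-14,160,-80],[-17,200,-80],[-20,240,-80],[-23,265,-80],[-23,270,-80],[-23,270,-80],[-23,270,-80]],"yaw":[0,0,0,0,0,0,0,3,6,9,12,14.4,14.4,14.4,14.4,14.4,14.4],"jaw":[60,60,60,60,60,60,60,60,60,60,60,60,60,60,60,60,60]}'
python3 - <<'E'
from h import *
d=grab('wrist','w5.png')
s=grab('scene');b=np.asarray(s['pixels'])
cv2.imwrite('pics/s5.png',cv2.resize(b[150:270,150:350],None,fx=4,fy=4,interpolation=3))
E
```

```text
time_s: 5.72
position: [0.4606, -0.1201, 0.2033]
ee_rot: [[0.995, -0.097, 0.001], [-0.097, -0.995, 0.001], [0.001, -0.001, -1.0]]
wrist_force: [0.5, 0.0, -0.7]
opening: 0.0512
```

View pics/w5.png

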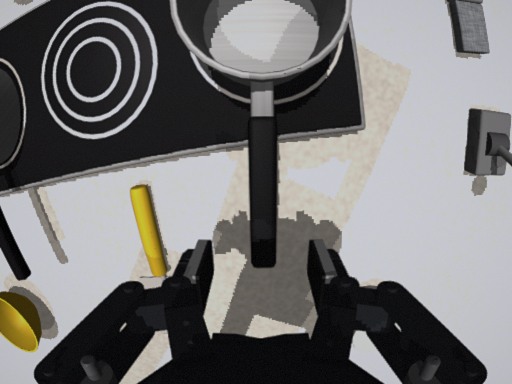

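View pics/s5.png

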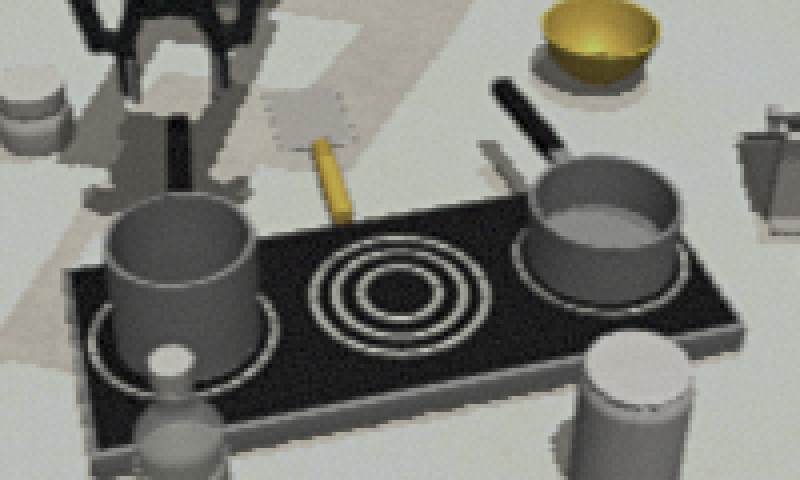

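```bash
python3 -m creep '{"delta_pos":[[0,0,25],[0,0,50],[0,0,62],[0,0,62],[0,0,62],[0,0,62],[0,0,62],[0,0,62],[0,0,62],[0,0,62]],"yaw":[0,0,0,0,0,0,0,0,0,0],"jaw":[60,60,60,60,10,10,10,10,10,10]}'
python3 - <<'E'
from h import *
d=grab('wrist','w6.png')
s=grab('scene');b=np.asarray(s['pixels'])
cv2.imwrite('pics/s6.png',cv2.resize(b[150:270,130:330],None,fx=4,fy=4,interpolation=3))
E
```

```text
time_s: 6.65
position: [0.4613, -0.1192, 0.1423]
ee_rot: [[0.996, -0.094, 0.003], [-0.094, -0.996, 0.0], [0.003, -0.0, -1.0]]
wrist_force: [0.2, 1.6, 3.6]
opening: 0.0169
```

View pics/w6.png

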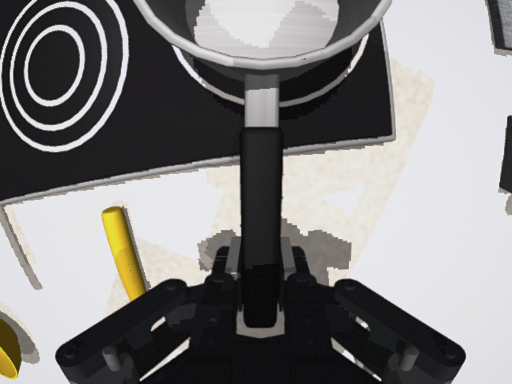

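View pics/s6.png

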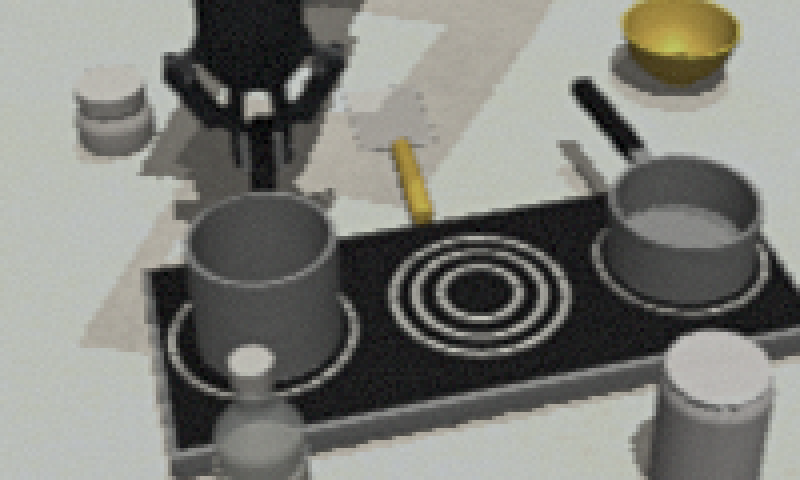

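```bash
python3 - <<'E'
from h import *
s=grab('scene');d=grab('wrist')
S=lambda L:[(130+(x+.5)/4-.5,150+(y+.5)/4-.5) for x,y in L]
print('pot rim s',fit(s,S([(186,240),(338,240),(262,191),(262,288),(210,205),(318,207),(208,275),(318,275)]),.115))
print('wait',fit(s,S([(169,338),(170,355),(182,372),(205,387),(358,320),(352,345),(340,362),(320,378)]),.03))
print('heat s',fit(s,S([(389,295),(571,293),(480,237),(480,354)]),.03))
print('heat w',fit(d,[(127,50),(105,120),(53,150),(5,118),(122,15),(20,135),(80,142)],.03))
t=plane(d,260,327,.096);st=ctrl.state();R=np.array(st['ee_rot']);print(t,t+.175*R[:,0],st['position'])
n=plane(d,262,127,.096);print(n)
E
```

```text
pot rim s (array([ 0.6027, -0.1324]), np.float64(0.0502))
wait (array([ 0.5963, -0.138 ]), np.float64(0.0648))
heat s (array([0.5921, 0.0169]), np.float64(0.0641))
heat w (array([0.593 , 0.0168]), np.float64(0.0643))
[ 0.43003349 -0.11701192  0.096     ] [ 0.60425081 -0.13353909  0.09642094] [ 0.46115926 -0.11920045  0.1419011 ]
[ 0.52960741 -0.12738176  0.096     ]
```

```bash
python3 -m creep '{"delta_pos":[[-1,-4,0],[-2,-13,0],[-4,-26,0],[-6,-40,0],[-9,-54,0],[-11,-68,0],[-13,-82,0],[-16,-96,0],[-18,-110,0],[-20,-124,0],[-22,-136,0],[-23.5,-144,0],[-24,-148.5,0],[-24,-148.5,0],[-24,-148.5,0],[-24,-148.5,0]],"yaw":[0,0,0,0,0,0,0,0,0,0,0,0,0,0,0,0],"jaw":[10,10,10,10,10,10,10,10,10,10,10,10,10,10,10,10]}'
python3 - <<'E'
from h import *
d=grab('wrist','w7.png')
s=grab('scene');b=np.asarray(s['pixels'])
cv2.imwrite('pics/s7.png',cv2.resize(b[150:270,150:350],None,fx=4,fy=4,interpolation=3))
t=plane(d,260,327,.096);st=ctrl.state();R=np.array(st['ee_rot']);print(t,t+.175*R[:,0],st['position'])
E
```

```text
time_s: 8.18
position: [0.451, 0.0314, 0.1419]
ee_rot: [[0.996, -0.094, 0.002], [-0.094, -0.996, 0.002], [0.002, -0.002, -1.0]]
wrist_force: [-1.5, 2.1, 6.0]
opening: 0.017
[0.4197736 0.0336001 0.096    ] [0.59399333 0.01709498 0.09626145] [0.45093779 0.0313115  0.1419085 ]
```

View pics/w7.png

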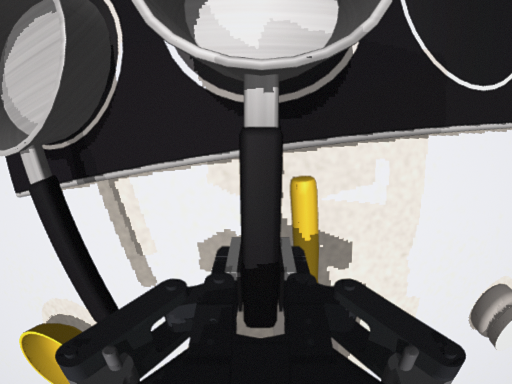

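View pics/s7.png

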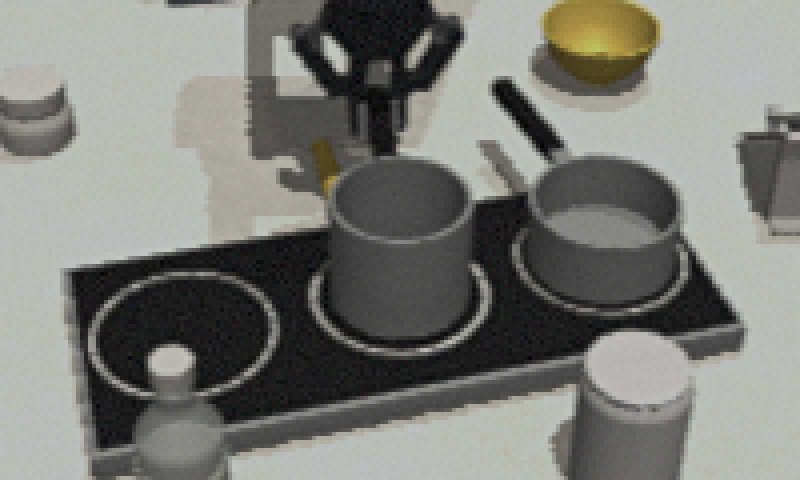

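```bash
python3 -m creep '{"delta_pos":[[0,0,0],[0,0,0],[0,0,0],[0,0,0],[0,0,-30],[0,0,-65],[0,0,-100],[-5,-40,-125],[-10,-80,-160],[-15,-120,-160],[-20,-160,-160],[-25,-200,-160],[-30,-240,-160],[-35,-280,-160],[-40,-320,-160],[-43,-348,-160],[-43,-348,-160],[-43,-348,-160]],"yaw":[0,0,0,0,0,0,0,-1,-2,-3,-4,-5.4,-5.4,-5.4,-5.4,-5.4,-5.4,-5.4],"jaw":[60,60,60,60,60,60,60,60,60,60,60,60,60,60,60,60,60,60]}'
python3 - <<'E'
from h import *
d=grab('wrist','w8.png')
s=grab('scene');b=np.asarray(s['pixels'])
cv2.imwrite('pics/s8.png',cv2.resize(b[140:260,150:350],None,fx=4,fy=4,interpolation=3))
c=grab('side');q=np.asarray(c['pixels']);cv2.imwrite('pics/d8.png',cv2.resize(q[130:230,180:330],None,fx=5,fy=5,interpolation=3))
cv2.imwrite('pics/s8b.png',cv2.resize(b[130:230,310:430],None,fx=6,fy=6,interpolation=3))
E
```

```text
time_s: 9.78
position: [0.44, 0.383, 0.3015]
ee_rot: [[1.0, 0.003, 0.0], [0.003, -1.0, 0.001], [0.0, -0.001, -1.0]]
wrist_force: [-0.4, -1.0, -0.4]
opening: 0.051
```

View pics/w8.png

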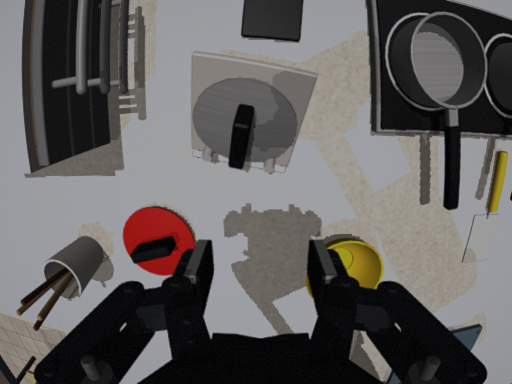

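View pics/s8.png

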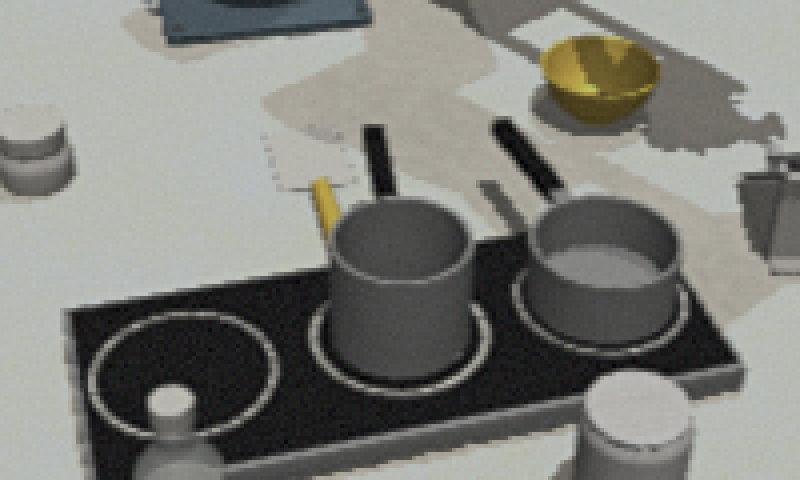

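View pics/d8.png

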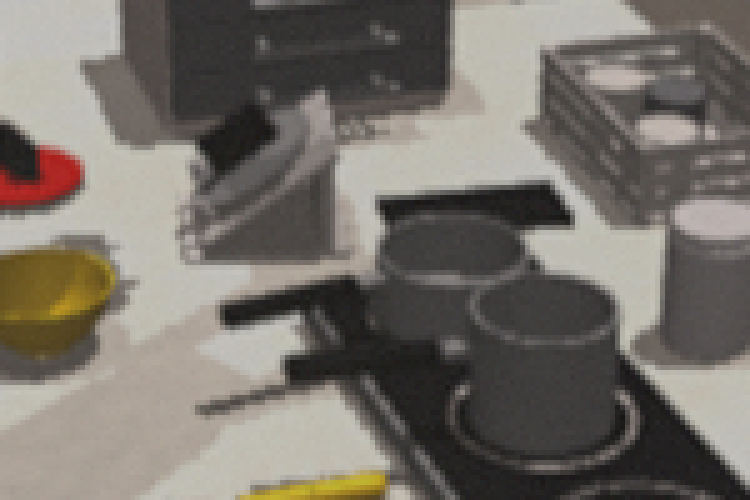

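View pics/s8b.png

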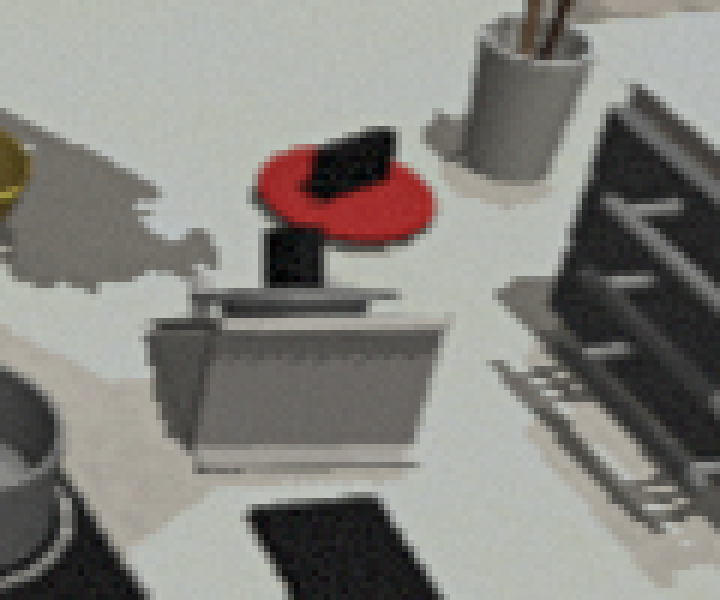

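```bash
python3 - <<'E'
from h import *
a=cv2.imread('pics/w8.png'); cv2.imwrite('pics/w8c.png',cv2.resize(a[40:190,170:340],None,fx=4,fy=4,interpolation=3))
E
```

```text
(no output)
```

View pics/w8c.png

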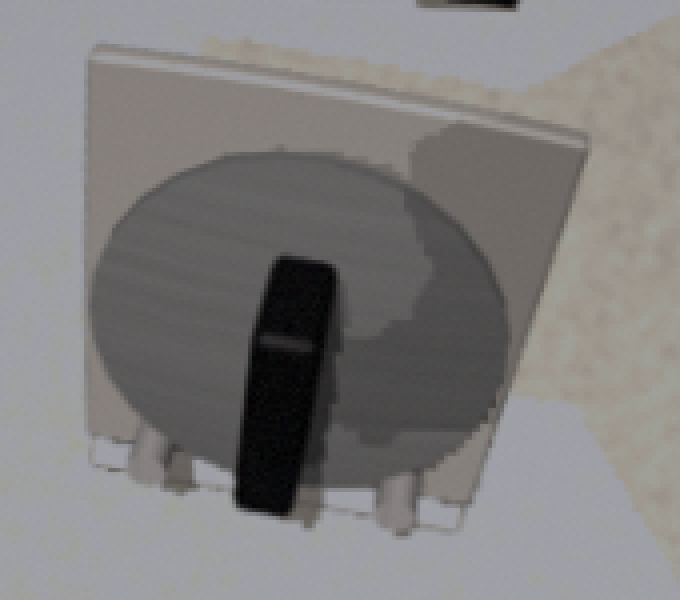

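```bash
cat > lid.py <<'E'
from h import *
from scipy.optimize import least_squares
d=grab('wrist');s=grab('scene');c=grab('side')
W=lambda x,y:(170+(x+.5)/4-.5,40+(y+.5)/4-.5)
print('edge',[plane(d,*W(*p),.095).round(4) for p in [(95,47),(590,140)]])
T=np.deg2rad(35)
def Rl(yaw,T=T):
    cy,sy=np.cos(yaw),np.sin(yaw)
    return np.array([[cy,-sy,0],[sy,cy,0],[0,0,1]])@np.array([[np.cos(T),0,-np.sin(T)],[0,1,0],[np.sin(T),0,np.cos(T)]])
obs=[((30,8,48),W(258,340)),((30,-8,48),W(316,345)),((-30,8,48),W(236,507)),((-30,-8,48),W(291,515)),((30,8,15),W(277,258)),((30,-8,15),W(335,265))]
def res(p):
    R=Rl(p[3]);return np.ravel([np.array(proj(d,p[:3]+R@(np.array(l)/1000)))-o for l,o in obs])
r=least_squares(res,[.52,.387,.05,0]);p=r.x;print(p.round(4),r.fun.round(1))
R=Rl(p[3])
P=lambda l:p[:3]+R@(np.array(l)/1000)
for l in [(30,8,48),(30,-8,48),(-30,8,48),(-30,-8,48),(0,55,12),(0,-55,12),(55,0,12),(-55,0,12)]:
    u=proj(s,P(l));v=proj(c,P(l));w=proj(d,P(l))
    print(l,P(l).round(3),'s8b',np.round([(u[0]-310+.5)*6,(u[1]-130+.5)*6]),'d8',np.round([(v[0]-180+.5)*5,(v[1]-130+.5)*5]),'w8c',np.round([(w[0]-170+.5)*4,(w[1]-40+.5)*4]))
E
python3 lid.py
```

```text
edge [array([0.5679, 0.4409, 0.095 ]), array([0.5447, 0.327 , 0.095 ])]
[ 0.4989  0.3968  0.0344 -0.1821] [-1.2 -0.7  1.   0.9 -0.1 -0.6  0.6 -0.1 -0.5 -0.3  0.4  0.6]
(30, 8, 48) [0.497 0.405 0.091] s8b [315. 254.] d8 [252. 122.] w8c [254. 338.]
(30, -8, 48) [0.495 0.389 0.091] s8b [286. 254.] d8 [254. 130.] w8c [320. 349.]
(-30, 8, 48) [0.449 0.414 0.057] s8b [278. 257.] d8 [191. 164.] w8c [236. 505.]
(-30, -8, 48) [0.446 0.398 0.057] s8b [250. 257.] d8 [192. 173.] w8c [294. 515.]
(0, 55, 12) [0.502 0.452 0.044] s8b [381. 320.] d8 [243. 150.] w8c [101. 312.]
(0, -55, 12) [0.482 0.344 0.044] s8b [183. 323.] d8 [255. 211.] w8c [491. 379.]
(55, 0, 12) [0.536 0.39  0.076] s8b [317. 322.] d8 [305. 141.] w8c [320. 176.]
(-55, 0, 12) [0.448 0.406 0.013] s8b [251. 321.] d8 [193. 218.] w8c [276. 478.]
```

```bash
python3 - <<'E'
import cv2
a=cv2.imread('pics/d8.png')
from h import *
q=np.asarray(grab('side')['pixels']);cv2.imwrite('pics/d8e.png',cv2.resize(q[140:190,205:265],None,fx=12,fy=12,interpolation=3))
E
cat >> lid.py <<'E'
print('--- joint')
S=lambda x,y:(310+(x+.5)/6-.5,130+(y+.5)/6-.5)
obs=[(d,l,o) for l,o in obs]+[(s,(30,8,48),S(323,228)),(s,(-30,-8,48),S(265,229))]
D=lambda x,y:(180+(x+.5)/5-.5,130+(y+.5)/5-.5)
obs+=[(c,(30,8,48),D(243,103)),(c,(-30,8,48),D(197,140))]
def res(p):
    R=Rl(p[3]);return np.ravel([np.array(proj(dd,p[:3]+R@(np.array(l)/1000)))-o for dd,l,o in obs])
r=least_squares(res,p);p=r.x;print(p.round(4),r.fun.round(1).reshape(-1,2).tolist())
R=Rl(p[3])
for l in [(30,8,48),(30,-8,48),(-30,8,48),(-30,-8,48),(0,55,12),(0,-55,12),(55,0,12),(-55,0,12)]:
    u=proj(s,P(l));v=proj(c,P(l));w=proj(d,P(l))
    print(l,P(l).round(3),'s8b',np.round([(u[0]-310+.5)*6,(u[1]-130+.5)*6]),'d8',np.round([(v[0]-180+.5)*5,(v[1]-130+.5)*5]),'d8e',np.round([(v[0]-205+.5)*12,(v[1]-140+.5)*12]),'w8c',np.round([(w[0]-170+.5)*4,(w[1]-40+.5)*4]))
E
python3 lid.py | sed -n '/joint/,$p'
```

```text
--- joint
[ 0.5009  0.396   0.0497 -0.188 ] [[-1.8, -1.0], [1.3, 0.8], [-1.0, 1.1], [0.4, 1.8], [-0.7, -1.6], [1.0, -0.5], [-0.3, 0.5], [-1.6, 1.1], [2.2, 0.1], [-0.9, 1.3]]
(30, 8, 48) [0.5   0.404 0.106] s8b [322. 232.] d8 [254. 104.] d8e [311. 130.] w8c [251. 336.]
(30, -8, 48) [0.497 0.389 0.106] s8b [292. 232.] d8 [256. 113.] d8e [315. 150.] w8c [322. 349.]
(-30, 8, 48) [0.451 0.414 0.072] s8b [284. 236.] d8 [193. 147.] d8e [163. 233.] w8c [232. 512.]
(-30, -8, 48) [0.448 0.398 0.072] s8b [256. 236.] d8 [194. 156.] d8e [166. 253.] w8c [293. 523.]
(0, 55, 12) [0.504 0.451 0.06 ] s8b [388. 299.] d8 [246. 133.] d8e [290. 200.] w8c [ 92. 309.]
(0, -55, 12) [0.484 0.343 0.06 ] s8b [188. 302.] d8 [257. 193.] d8e [317. 344.] w8c [500. 381.]
(55, 0, 12) [0.538 0.389 0.091] s8b [323. 300.] d8 [308. 124.] d8e [439. 177.] w8c [322. 166.]
(-55, 0, 12) [0.45  0.406 0.028] s8b [256. 301.] d8 [196. 201.] d8e [169. 363.] w8c [275. 483.]
```

View pics/d8e.png

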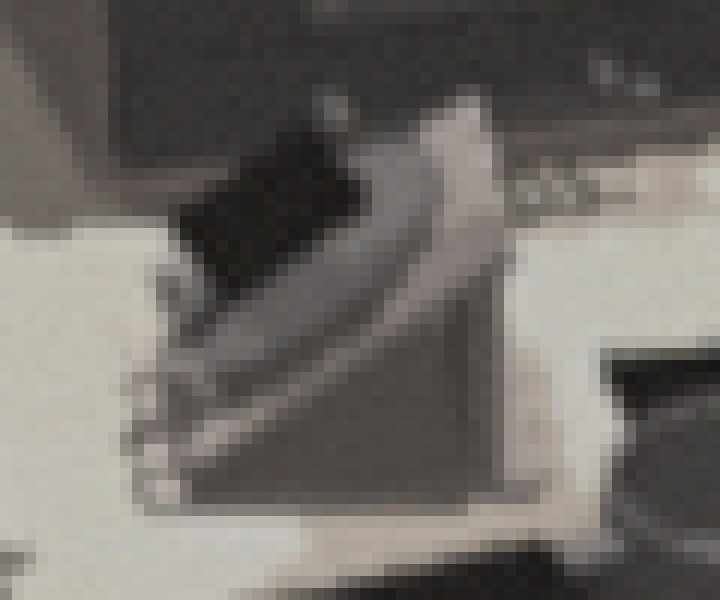

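```bash
python3 -m creep '{"delta_pos":[[18,-9,30],[37,-18,60],[37,-18,90],[37,-18,100],[37,-18,100],[37,-18,100]],"yaw":[5,11,11,11,11,11],"jaw":[60,60,60,60,60,60]}'
python3 - <<'E'
from h import *
d=grab('wrist','w9.png')
E
```

```text
time_s: 10.78
position: [0.478, 0.3989, 0.2032]
ee_rot: [[0.981, -0.192, 0.001], [-0.192, -0.981, 0.002], [0.001, -0.002, -1.0]]
wrist_force: [0.7, -0.5, 0.5]
opening: 0.0514
```

View pics/w9.png

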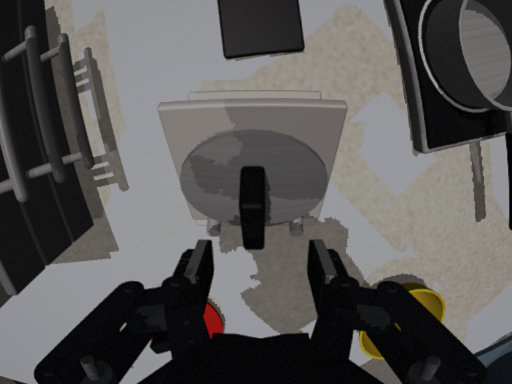

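```bash
python3 - <<'E'
import cv2
a=cv2.imread('pics/w9.png'); cv2.imwrite('pics/w9c.png',cv2.resize(a[80:260,150:350],None,fx=4,fy=3.3,interpolation=3))
E
```

```text
(no output)
```

View pics/w9c.png

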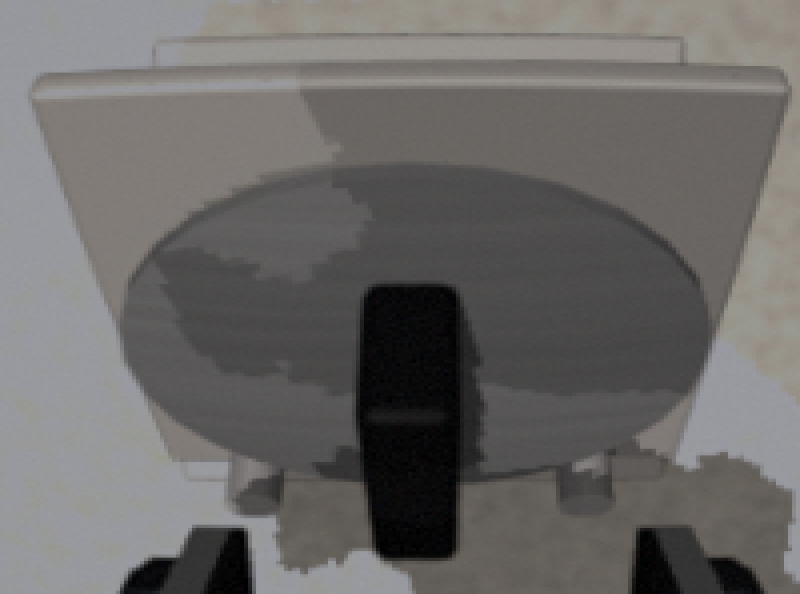

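```bash
cat > lid2.py <<'E'
from h import *
from scipy.optimize import least_squares
d=grab('wrist');s=grab('scene');c=grab('side')
W=lambda x,y:(150+(x+.5)/4-.5,80+(y+.5)/3.3-.5)
S=lambda x,y:(310+(x+.5)/6-.5,130+(y+.5)/6-.5)
D=lambda x,y:(205+(x+.5)/12-.5,140+(y+.5)/12-.5)
T=np.deg2rad(35)
def Rl(yaw,T=T):
    cy,sy=np.cos(yaw),np.sin(yaw)
    return np.array([[cy,-sy,0],[sy,cy,0],[0,0,1]])@np.array([[np.cos(T),0,-np.sin(T)],[0,1,0],[np.sin(T),0,np.cos(T)]])
o=[((30,8,48),(358,418)),((30,-8,48),(460,418)),((-30,8,48),(375,556)),((-30,-8,48),(458,557)),((30,8,15),(363,285)),((30,-8,15),(459,285))]
obsw=[(d,l,W(*q)) for l,q in o]
obsx=[(s,(30,8,48),S(323,228)),(s,(-30,-8,48),S(265,229)),(c,(30,8,48),D(300,122)),(c,(-30,8,48),D(178,212))]
def P(p,l): return p[:3]+Rl(p[3])@(np.array(l)/1000)
for obs in (obsw,obsw+obsx):
    f=lambda p:np.ravel([np.array(proj(dd,P(p,l)))-q for dd,l,q in obs])
    r=least_squares(f,[.5,.396,.05,-.19]);p=r.x;print(p.round(4),r.fun.round(1).reshape(-1,2).tolist())
    print('grip@42',P(p,(0,0,42)).round(4),'top',P(p,(0,0,48)).round(4))
    print('flange +x,+y,-y pix',[np.round([(u[0]-150+.5)*4,(u[1]-80+.5)*3.3]) for u in [proj(d,P(p,l)) for l in [(55,0,12),(0,55,12),(0,-55,12)]]])
print([plane(d,*W(*q),.095).round(4) for q in [(35,75),(788,75)]])
E
python3 lid2.py
```

```text
[ 0.4974  0.4003  0.0445 -0.1912] [[-0.3, -0.6], [-0.1, -0.7], [0.3, 0.6], [-0.2, 0.3], [0.6, 0.4], [-0.2, 0.3]]
grip@42 [0.4737 0.4049 0.0789] top [0.4703 0.4056 0.0838]
flange +x,+y,-y pix [array([409., 188.]), array([139., 364.]), array([696., 363.])]
[ 0.4989  0.3999  0.0489 -0.1936] [[-0.7, -0.6], [0.2, -0.6], [-0.0, 1.5], [-0.2, 1.3], [0.4, -0.5], [0.1, -0.6], [0.5, 0.3], [-0.7, 0.8], [0.1, 0.5], [-2.0, 1.5]]
grip@42 [0.4753 0.4045 0.0833] top [0.4719 0.4052 0.0882]
flange +x,+y,-y pix [array([409., 182.]), array([133., 362.]), array([702., 362.])]
[array([0.5694, 0.4448, 0.095 ]), array([0.5465, 0.3316, 0.095 ])]
```

```bash
python3 -m creep '{"delta_pos":[[-4,-5,20],[-4,-5,40],[-4,-5,55],[-4,-5,64],[-4,-5,64],[-4,-5,64]],"yaw":[0,0,0,0,0,0],"jaw":[60,60,60,60,60,60]}'
python3 - <<'E'
from h import *
d=grab('wrist','w10.png')
c=grab('side');q=np.asarray(c['pixels']);cv2.imwrite('pics/d10.png',cv2.resize(q[110:210,180:300],None,fx=6,fy=6,interpolation=3))
E
```

```text
time_s: 11.48
position: [0.4764, 0.4056, 0.142]
ee_rot: [[0.981, -0.192, 0.006], [-0.192, -0.981, 0.004], [0.005, -0.005, -1.0]]
wrist_force: [-0.2, 0.4, 0.1]
opening: 0.0514
```

View pics/w10.png

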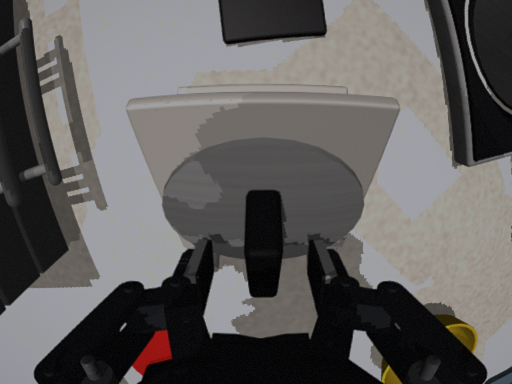

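View pics/d10.png

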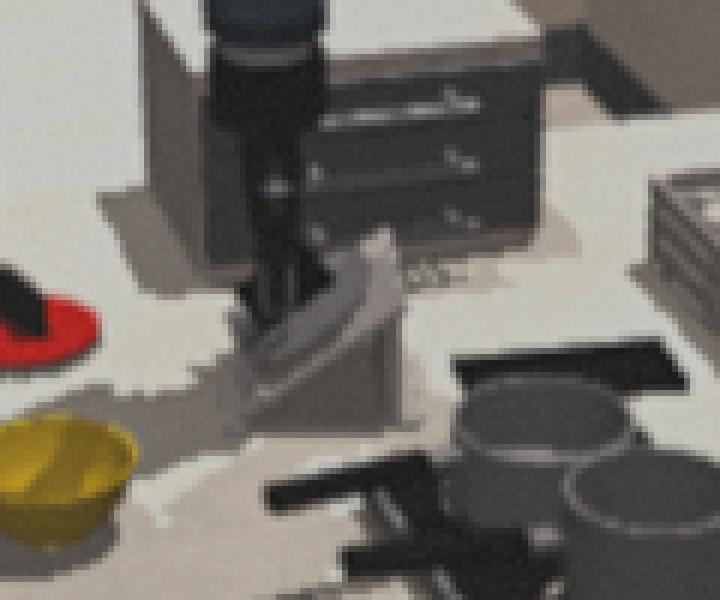

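```bash
python3 -m creep '{"delta_pos":[[0,0,0],[0,0,0],[0,0,0],[0,0,0],[0,0,0],[0,0,0]],"yaw":[0,0,0,0,0,0],"jaw":[10,10,10,10,10,10]}'
python3 - <<'E'
from h import *
d=grab('wrist','w11.png')
E
```

```text
time_s: 12.08
position: [0.4774, 0.4054, 0.1436]
ee_rot: [[0.981, -0.192, 0.009], [-0.192, -0.981, 0.005], [0.008, -0.006, -1.0]]
wrist_force: [0.7, -3.9, 5.7]
opening: 0.015
```

View pics/w11.png

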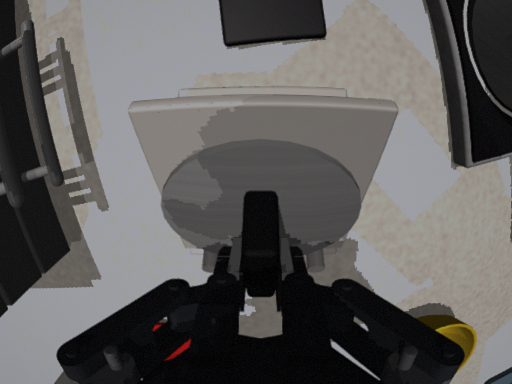

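```bash
python3 -m creep '{"delta_pos":[[-2,0,-3],[-6,0,-9],[-12,0,-17],[-18,0,-26],[-23,0,-33],[-26,0,-50],[-26,0,-75],[-26,0,-105],[-26,0,-135],[-26,0,-155],[-26,0,-155],[-26,0,-155]],"yaw":[0,0,0,0,0,0,0,0,0,0,0,0],"jaw":[10,10,10,10,10,10,10,10,10,10,10,10]}'
python3 - <<'E'
from h import *
d=grab('wrist','w12.png')
c=grab('side');q=np.asarray(c['pixels']);cv2.imwrite('pics/d12.png',cv2.resize(q[60:210,170:330],None,fx=4,fy=4,interpolation=3))
E
```

```text
time_s: 13.13
position: [0.4502, 0.4103, 0.3001]
ee_rot: [[0.982, -0.191, 0.011], [-0.191, -0.982, 0.007], [0.01, -0.009, -1.0]]
wrist_force: [-0.9, -1.1, -2.4]
opening: 0.0146
```

View pics/w12.png

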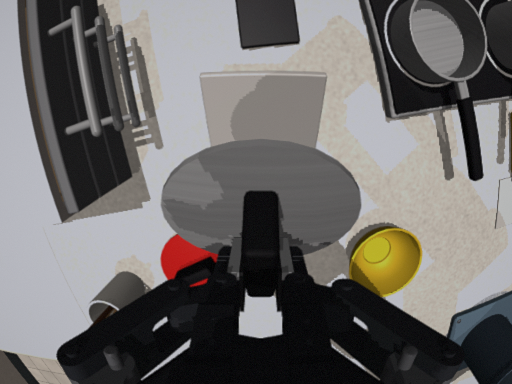

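View pics/d12.png

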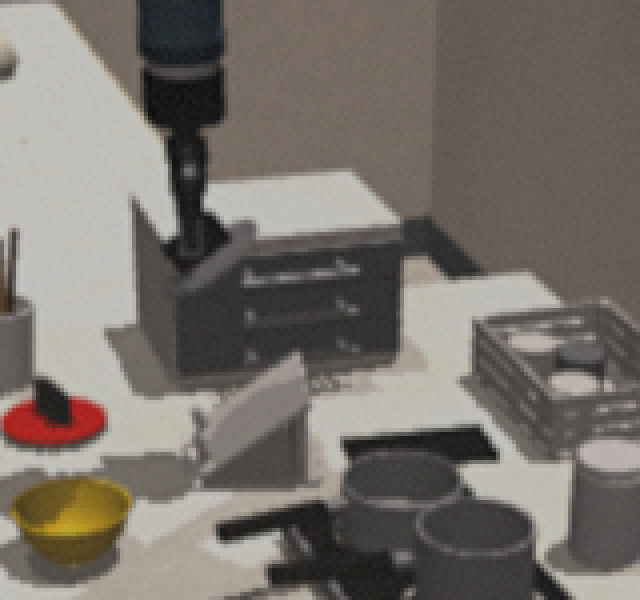

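```bash
python3 - <<'E'
import cv2
a=cv2.imread('pics/w12.png'); cv2.imwrite('pics/w12c.png',cv2.convertScaleAbs(cv2.resize(a[130:310,150:370],None,fx=3.5,fy=3.3,interpolation=3),alpha=1.8))
E
```

```text
(no output)
```

View pics/w12c.png

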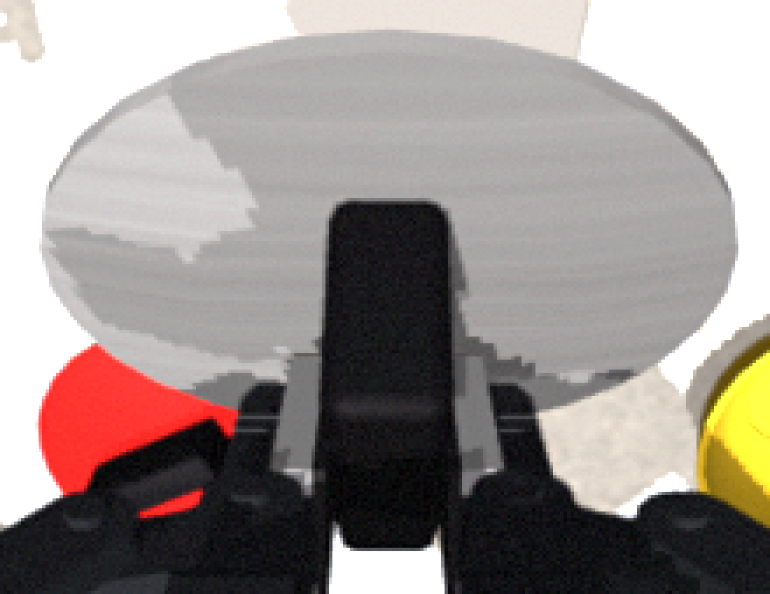

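```bash
cat > lid3.py <<'E'
from h import *
from scipy.optimize import least_squares
d=grab('wrist');st=ctrl.state();Rt=np.array(st['ee_rot']);pt=np.array(st['position'])
W=lambda x,y:(150+(x+.5)/3.5-.5,130+(y+.5)/3.3-.5)
out=[W(*q) for q in [(40,240),(738,245),(392,30),(100,125),(690,130),(230,60),(560,55),(60,310),(720,310),(120,365),(660,370)]]
cor=[(l,W(*q)) for l,q in [((30,8,48),(328,407)),((30,-8,48),(454,407)),((-30,8,48),(342,547)),((-30,-8,48),(437,547)),((30,8,15),(332,203)),((30,-8,15),(447,203))]]
def Rl(yaw,T):
    cy,sy=np.cos(yaw),np.sin(yaw)
    return np.array([[cy,-sy,0],[sy,cy,0],[0,0,1]])@np.array([[np.cos(T),0,-np.sin(T)],[0,1,0],[np.sin(T),0,np.cos(T)]])
def f(p):
    R=Rl(p[3],p[4]);r=[]
    for l,q in cor: r+=list((np.array(proj(d,p[:3]+R@(np.array(l)/1000)))-q))
    for q in out:
        e,v=ray(d,*q);e=R.T@(e-p[:3]);v=R.T@v;x=e+v*(.012-e[2])/v[2];r.append((np.hypot(x[0],x[1])-.055)*1000)
    return np.array(r)
r=least_squares(f,[.47,.4,.2,-.19,.61]);p=r.x
print(p.round(4),'tilt deg',np.degrees(p[4]).round(1),r.fun.round(1).tolist())
g=pt+.054*Rt[:,2];R=Rl(p[3],p[4]);print('grasp in lid mm',(R.T@(g-p[:3])*1000).round(1));print('lid origin in tool mm',(Rt.T@(p[:3]-pt)*1000).round(1))
E
python3 lid3.py
```

```text
[ 0.4721  0.4039  0.2063 -0.1943  0.603 ] tilt deg 34.6 [-2.2, -0.1, 1.8, -0.0, -0.2, 2.6, 0.4, 2.7, -0.5, -2.8, 1.2, -2.8, -0.0, -0.5, 2.9, 0.7, 1.0, 1.3, 2.5, 0.9, 0.6, 1.1, 2.2]
grasp in lid mm [ 1.6  1.3 42.9]
lid origin in tool mm [22.8  1.4 90.4]
```

```bash
python3 -m creep '{"delta_pos":[[25,0,0],[55,0,0],[85,1,10],[110,1,30],[127,1,50],[132,1,65],[132,1,75],[132,1,75],[132,1,75]],"yaw":[0,0,0,0,0,0,0,0,0],"jaw":[10,10,10,10,10,10,10,10,10]}'
python3 - <<'E'
from h import *
d=grab('wrist','w13.png')
c=grab('side');q=np.asarray(c['pixels']);cv2.imwrite('pics/d13.png',cv2.resize(q[90:210,190:330],None,fx=5,fy=5,interpolation=3))
E
```

```text
time_s: 14.03
position: [0.5781, 0.3834, 0.2207]
ee_rot: [[0.982, -0.191, 0.002], [-0.191, -0.982, 0.002], [0.002, -0.002, -1.0]]
wrist_force: [-0.7, -0.6, -1.2]
opening: 0.0148
```

View pics/w13.png

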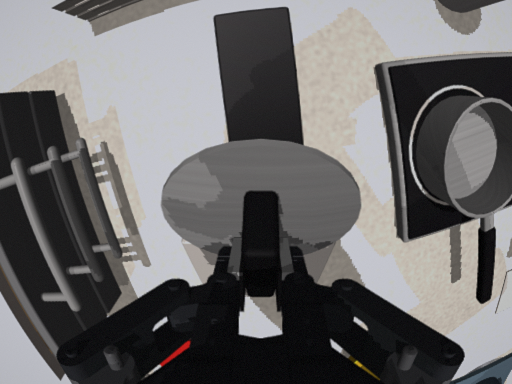

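View pics/d13.png

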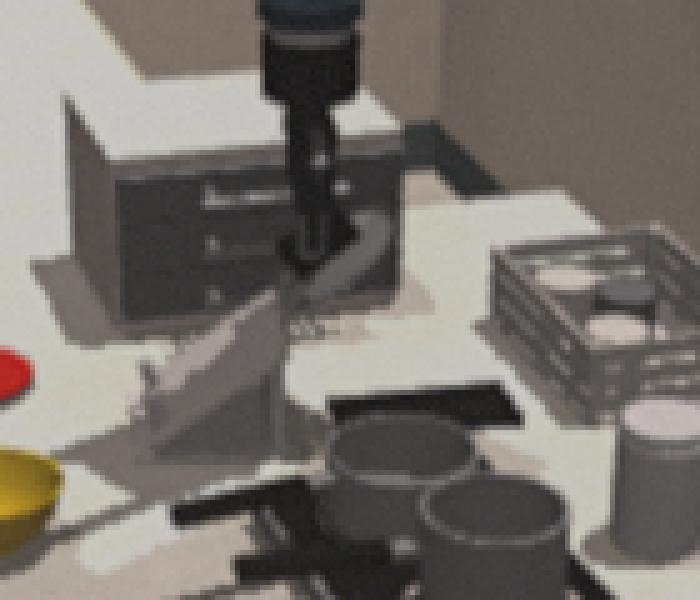

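```bash
cat > chk.py <<'E'
from h import *
st=ctrl.state();Rt=np.array(st['ee_rot']);pt=np.array(st['position']);c=grab('side')
import sys
t=np.deg2rad(float(sys.argv[1]));rx=Rt[:,0];up=-Rt[:,2]
g=pt+.054*Rt[:,2]
def L(x,z,y=0): 
    x=(x-2.5)/1000;z=(z-43)/1000
    return g+rx*(x*np.cos(t)-z*np.sin(t))+up*(x*np.sin(t)+z*np.cos(t))-Rt[:,1]*y/1000
rid=np.array([.558,.388,.095])
for n,p in [('low flange',L(-55,8)),('plug corner',L(-40,0)),('hi',L(55,12)),('ridge',rid),('ridgeR',np.array([.5465,.3316,.095])),('ridgeL',np.array([.5694,.4448,.095]))]:
    v=proj(c,p);print(n,p.round(4),'along x rel ridge mm',((p-rid)@rx*1000).round(1),'d13',np.round([(v[0]-190+.5)*5,(v[1]-90+.5)*5]))
E
python3 chk.py 34.7
```

```text
low flange [0.5527 0.3896 0.1076] along x rel ridge mm -5.4 d13 [275. 302.]
plug corner [0.5693 0.3864 0.1097] along x rel ridge mm 11.5 d13 [296. 298.]
hi [0.6389 0.3726 0.174 ] along x rel ridge mm 82.8 d13 [387. 219.]
ridge [0.558 0.388 0.095] along x rel ridge mm 0.0 d13 [282. 316.]
ridgeR [0.5465 0.3316 0.095 ] along x rel ridge mm -0.5 d13 [289. 347.]
ridgeL [0.5694 0.4448 0.095 ] along x rel ridge mm 0.4 d13 [275. 287.]
```

```bash
python3 -m creep '{"delta_pos":[[0,0,5],[0,0,10],[0,0,13],[0,0,13]],"yaw":[0,0,0,0],"jaw":[10,10,10,10]}'; python3 -m creep '{"delta_pos":[[0,0,2],[0,0,3],[0,0,3]],"yaw":[0,0,0],"jaw":[10,10,10]}'
```

```text
time_s: 14.52
position: [0.5785, 0.384, 0.2099]
ee_rot: [[0.982, -0.19, 0.006], [-0.19, -0.982, 0.003], [0.005, -0.004, -1.0]]
wrist_force: [-0.0, 0.4, -1.8]
opening: 0.0151
time_s: 14.77
position: [0.5784, 0.3839, 0.2065]
ee_rot: [[0.982, -0.19, 0.006], [-0.19, -0.982, 0.003], [0.005, -0.004, -1.0]]
wrist_force: [-0.6, 0.4, -0.8]
opening: 0.0148
```

```bash
python3 -m creep '{"delta_pos":[[0,0,2],[0,0,3],[0,0,3]],"yaw":[0,0,0],"jaw":[10,10,10]}'; python3 chk.py 34.7
```

```text
time_s: 15.02
position: [0.5785, 0.3842, 0.2055]
ee_rot: [[0.982, -0.19, 0.007], [-0.19, -0.982, 0.004], [0.006, -0.005, -1.0]]
wrist_force: [-3.1, -1.1, 7.6]
opening: 0.0152
low flange [0.5524 0.3898 0.0898] along x rel ridge mm -5.9 d13 [274. 322.]
plug corner [0.569  0.3866 0.0919] along x rel ridge mm 11.0 d13 [296. 319.]
hi [0.6385 0.3728 0.1562] along x rel ridge mm 82.3 d13 [386. 240.]
ridge [0.558 0.388 0.095] along x rel ridge mm 0.0 d13 [282. 316.]
ridgeR [0.5465 0.3316 0.095 ] along x rel ridge mm -0.6 d13 [289. 347.]
ridgeL [0.5694 0.4448 0.095 ] along x rel ridge mm 0.4 d13 [275. 287.]
```

```bash
python3 -m creep '{"delta_pos":[[2,0,1],[4,0,2],[6,0,3.5],[8,0,5],[10,0,6.5],[12,0,8],[14,0,9.5],[16,0,11],[16.5,0,12],[16.5,0,12]],"yaw":[0,0,0,0,0,0,0,0,0,0],"jaw":[10,10,10,10,10,10,10,10,10,10]}'
python3 - <<'E'
from h import *
d=grab('wrist','w14.png')
c=grab('side');q=np.asarray(c['pixels']);cv2.imwrite('pics/d14.png',cv2.resize(q[90:210,190:330],None,fx=5,fy=5,interpolation=3))
E
```

```text
time_s: 15.9
position: [0.5949, 0.3809, 0.1955]
ee_rot: [[0.982, -0.19, 0.008], [-0.19, -0.982, 0.004], [0.007, -0.006, -1.0]]
wrist_force: [-2.9, -1.5, 7.3]
opening: 0.015
```

View pics/w14.png

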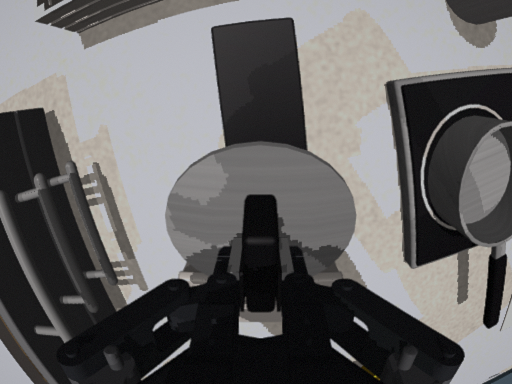

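View pics/d14.png

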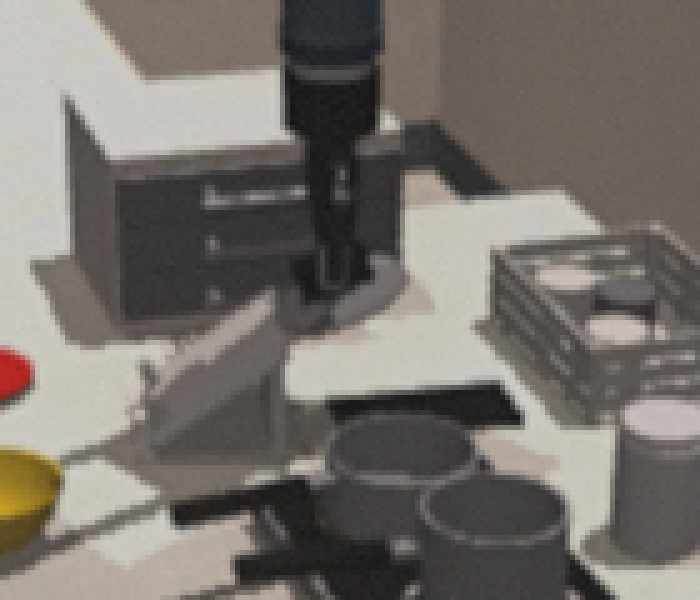

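```bash
python3 -m creep '{"delta_pos":[[2,0,2],[4,0,4],[5.5,0,6],[7,0,8],[8.5,0,10],[10,0,12],[11.5,0,14],[12.5,0,15],[12.5,0,15],[12.5,0,15]],"yaw":[0,0,0,0,0,0,0,0,0,0],"jaw":[10,10,10,10,10,10,10,10,10,10]}'
python3 - <<'E'
from h import *
d=grab('wrist','w15.png')
c=grab('side');q=np.asarray(c['pixels']);cv2.imwrite('pics/d15.png',cv2.resize(q[90:210,190:330],None,fx=5,fy=5,interpolation=3))
E
```

```text
time_s: 16.83
position: [0.6075, 0.3787, 0.1824]
ee_rot: [[0.982, -0.19, 0.009], [-0.19, -0.982, 0.005], [0.008, -0.007, -1.0]]
wrist_force: [-2.0, -1.4, 5.9]
opening: 0.015
```

View pics/w15.png

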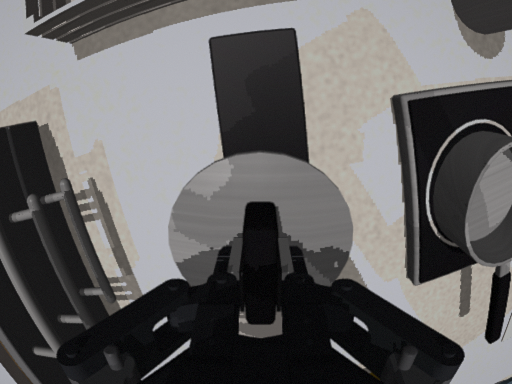

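View pics/d15.png

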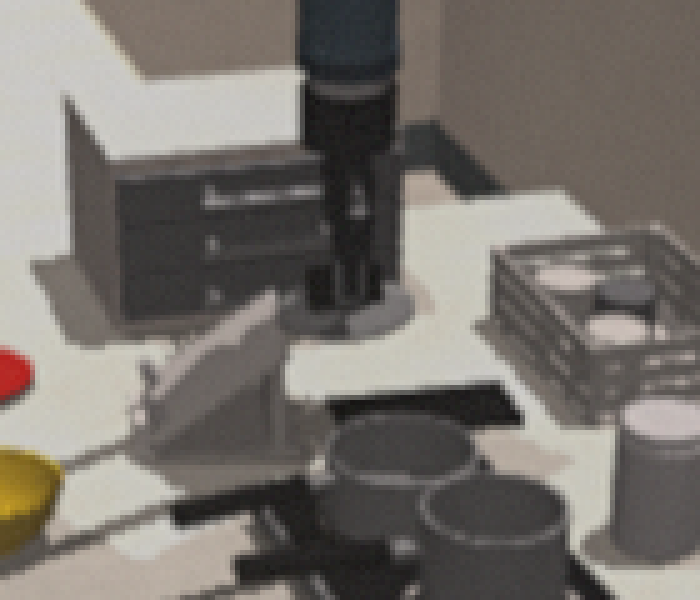

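```bash
python3 - <<'E'
import cv2
a=cv2.imread('pics/w15.png'); cv2.imwrite('pics/w15c.png',cv2.convertScaleAbs(cv2.resize(a[140:340,150:370],None,fx=3.5,fy=3,interpolation=3),alpha=1.8))
E
```

```text
(no output)
```

View pics/w15c.png

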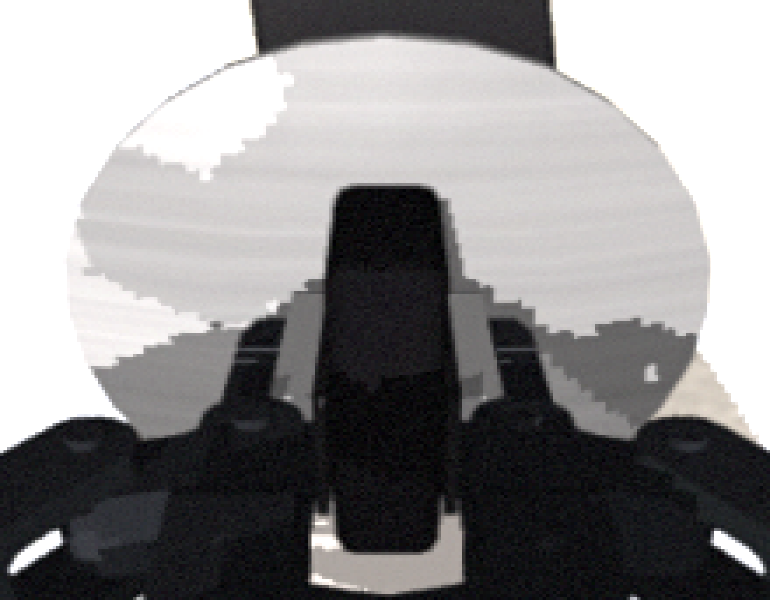

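```bash
sed -e 's/150+(x+.5)\/3.5-.5,130+(y+.5)\/3.3-.5/150+(x+.5)\/3.5-.5,140+(y+.5)\/3-.5/' -e 's/^out=.*/out=[W(*q) for q in [(68,270),(709,265),(388,36),(130,130),(650,135),(250,60),(530,57),(90,360),(690,360),(82,200),(695,200)]]/' -e 's/^cor=.*/cor=[(l,W(*q)) for l,q in [((30,8,48),(328,270)),((30,-8,48),(449,270)),((-30,8,48),(335,552)),((-30,-8,48),(437,552)),((30,8,15),(335,187)),((30,-8,15),(439,187))]]/' -e 's/\[.47,.4,.2,-.19,.61\]/[.6,.38,.1,-.19,.05]/' lid3.py > lid4.py; python3 lid4.py
```

```text
[ 0.6061  0.3784  0.0842 -0.1951  0.0801] tilt deg 4.6 [-1.4, 0.2, 0.7, 0.4, 0.1, 0.6, 0.2, 0.8, 0.4, -2.1, 0.5, -2.0, 0.2, 0.2, 0.8, 0.9, 0.7, 0.6, 1.4, -0.0, 0.4, 0.6, 0.7]
grasp in lid mm [ 5.3  1.  43.8]
lid origin in tool mm [-2.1  1.3 98.1]
```

```bash
python3 -m creep '{"delta_pos":[[1,0,2],[2,0,4],[2.5,0,6],[2.5,0,6],[2.5,0,6]],"yaw":[0,0,0,0,0],"jaw":[10,10,10,10,10]}'
python3 - <<'E'
from h import *
d=grab('wrist');a=np.asarray(d['pixels']); cv2.imwrite('pics/w16c.png',cv2.convertScaleAbs(cv2.resize(a[140:340,150:370],None,fx=3.5,fy=3,interpolation=3),alpha=1.8))
E
```

```text
time_s: 17.4
position: [0.6106, 0.3783, 0.1782]
ee_rot: [[0.982, -0.19, 0.012], [-0.19, -0.982, 0.006], [0.01, -0.008, -1.0]]
wrist_force: [-0.6, -1.4, 6.3]
opening: 0.0152
```

View pics/w16c.png

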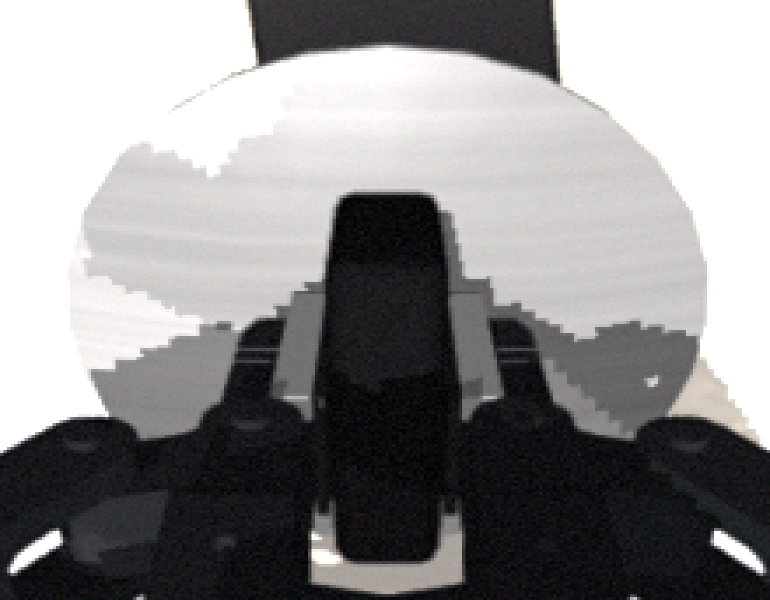

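```bash
sed -e 's/^out=.*/out=[W(*q) for q in [(70,280),(707,275),(388,45),(130,148),(655,150),(250,68),(530,66),(92,365),(692,365),(85,210),(695,210)]]/' -e 's/^cor=.*/cor=[(l,W(*q)) for l,q in [((30,8,48),(328,262)),((30,-8,48),(449,262)),((-30,8,48),(336,562)),((-30,-8,48),(438,562)),((30,8,15),(336,194)),((30,-8,15),(439,194))]]/'  lid4.py > lid5.py; python3 lid5.py
```

```text
[ 0.6062  0.3785  0.0805 -0.1922  0.0066] tilt deg 0.4 [-1.1, 0.3, 0.6, 0.4, -0.1, 0.3, 0.5, 0.5, 0.5, -2.0, 0.4, -2.0, 0.4, 0.1, 0.7, 0.3, 0.9, 0.9, 1.3, -0.9, -0.1, 0.7, 1.0]
grasp in lid mm [ 5.2  1.1 43.7]
lid origin in tool mm [-5.4  1.4 97.7]
```

```bash
python3 -m creep '{"delta_pos":[[0,0,-10],[0,0,-35],[0,0,-65],[0,0,-95],[2,15,-100],[6,40,-100],[11,70,-100],[16,100,-100],[20,130,-100],[25,160,-100],[30,190,-100],[34,220,-100],[39,250,-100],[43,280,-100],[48,310,-100],[52,335,-100],[54,350,-100],[55,358,-100],[55,358,-100],[55,358,-100]],"yaw":[0,0,0,0,0,0,0,0,0,0,0,0,0,0,0,0,0,0,0,0],"jaw":[10,10,10,10,10,10,10,10,10,10,10,10,10,10,10,10,10,10,10,10]}'
python3 - <<'E'
from h import *
d=grab('wrist','w17.png');a=np.asarray(d['pixels']); cv2.imwrite('pics/w17c.png',cv2.convertScaleAbs(cv2.resize(a[140:340,150:370],None,fx=3.5,fy=3,interpolation=3),alpha=1.8))
s=grab('scene');b=np.asarray(s['pixels'])
cv2.imwrite('pics/s17.png',cv2.resize(b[90:270,140:340],None,fx=3.3,fy=3.3,interpolation=3))
c=grab('side');q=np.asarray(c['pixels']);cv2.imwrite('pics/d17.png',cv2.resize(q[120:270,220:400],None,fx=4,fy=4,interpolation=3))
E
```

```text
time_s: 19.17
position: [0.5952, 0.0159, 0.2759]
ee_rot: [[0.982, -0.191, 0.012], [-0.191, -0.982, 0.006], [0.01, -0.009, -1.0]]
wrist_force: [0.9, 0.5, -1.8]
opening: 0.0152
```

View pics/w17c.png

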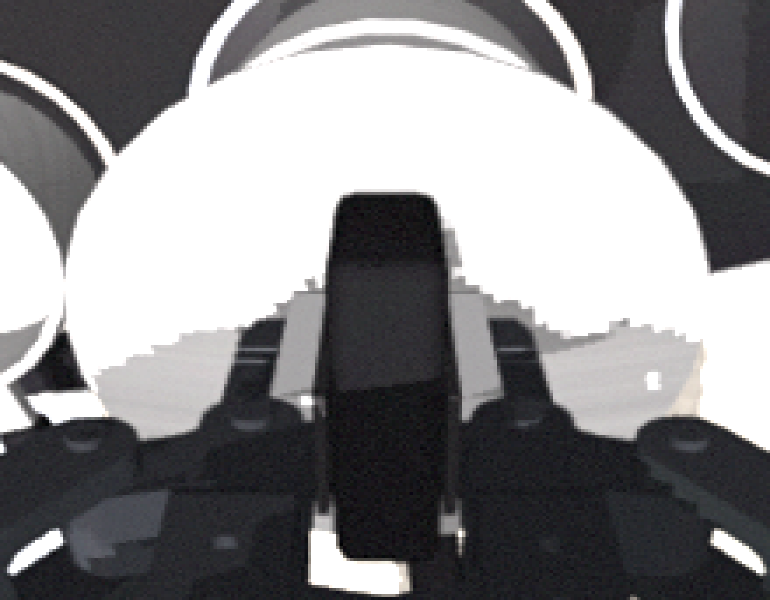

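View pics/s17.png

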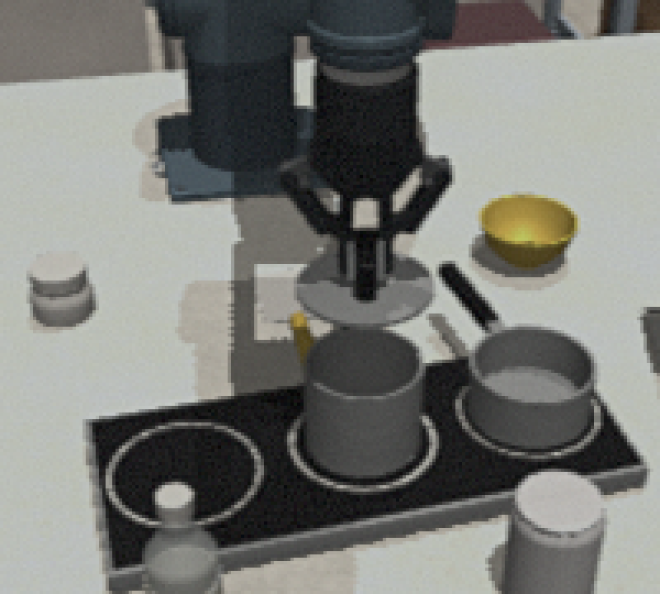

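View pics/d17.png

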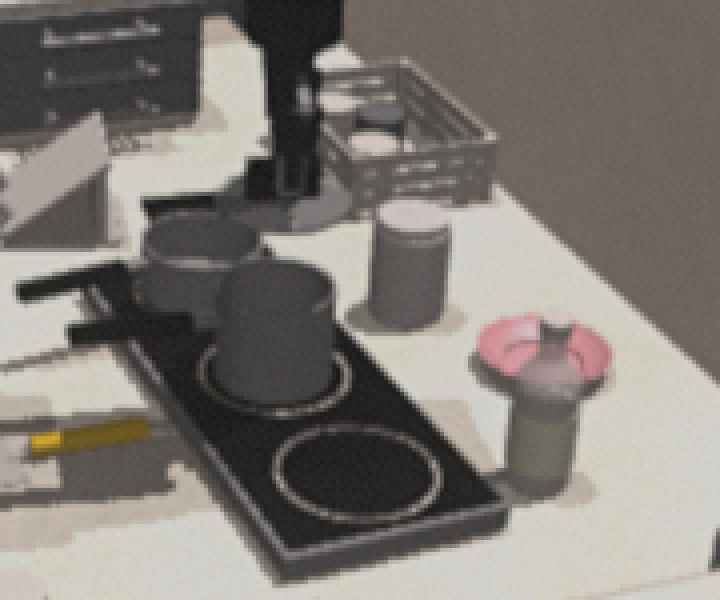

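```bash
python3 - <<'E'
from h import *
s=grab('scene');c=grab('side');d=grab('wrist')
S=lambda L:[(140+(x+.5)/3.3-.5,90+(y+.5)/3.3-.5) for x,y in L]
D=lambda L:[(220+(x+.5)/4-.5,120+(y+.5)/4-.5) for x,y in L]
print('lid s',fit(s,S([(295,287),(437,290),(367,325),(310,308),(420,310),(340,321),(395,321)]),.190))
print('pot s',fit(s,S([(305,362),(426,360),(365,397),(320,385),(412,384)]),.115))
print('pot base/ heat ring s',fit(s,S([(288,440),(438,438),(362,490),(305,470),(420,468)]),.03))
print('lid d',fit(c,D([(218,187),(353,200),(300,230),(240,215),(335,222)]),.190))
print('pot d',fit(c,D([(217,290),(335,290),(276,260),(300,263),(250,263)]),.115))
st=ctrl.state();print(np.array(st['position'])+np.array(st['ee_rot'])@[-.005,.0005,.0975])
W=lambda L:[(150+(x+.5)/3.5-.5,140+(y+.5)/3-.5) for x,y in L]
print('lid w',fit(d,W([(65,285),(709,275),(388,45),(130,148),(655,150),(250,68),(530,66),(92,365),(85,210),(695,210)]),.190))
E
```

```text
lid s (array([0.5865, 0.0192]), np.float64(0.0563))
pot s (array([0.588, 0.019]), np.float64(0.0503))
pot base/ heat ring s (array([0.5889, 0.0171]), np.float64(0.0647))
lid d (array([0.6004, 0.0254]), np.float64(0.0551))
pot d (array([0.5894, 0.0117]), np.float64(0.0484))
[0.59146061 0.01796981 0.17835174]
lid w (array([0.5916, 0.0169]), np.float64(0.0553))
```

```bash
python3 -m creep '{"delta_pos":[[0,0,15],[0,0,30],[0,0,45],[0,0,55],[0,0,60],[0,0,60],[0,0,60]],"yaw":[0,0,0,0,0,0,0],"jaw":[10,10,10,10,10,10,10]}'
python3 - <<'E'
from h import *
s=grab('scene');b=np.asarray(s['pixels'])
cv2.imwrite('pics/s18.png',cv2.resize(b[130:250,180:340],None,fx=5,fy=5,interpolation=3))
c=grab('side');q=np.asarray(c['pixels']);cv2.imwrite('pics/d18.png',cv2.resize(q[130:230,230:350],None,fx=6,fy=6,interpolation=3))
E
```

```text
time_s: 20.05
position: [0.5963, 0.0174, 0.2162]
ee_rot: [[0.982, -0.188, 0.012], [-0.189, -0.982, 0.006], [0.01, -0.008, -1.0]]
wrist_force: [0.4, 0.3, -1.4]
opening: 0.015
```

View pics/s18.png

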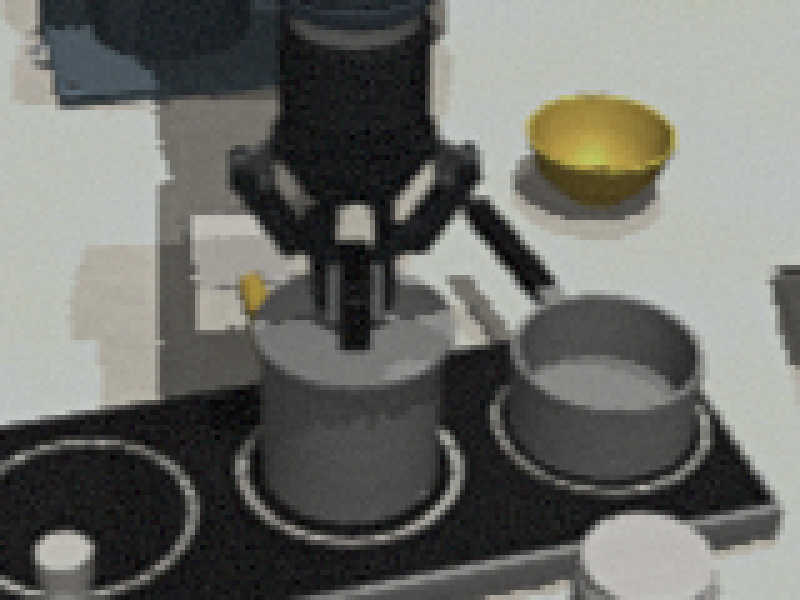

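View pics/d18.png

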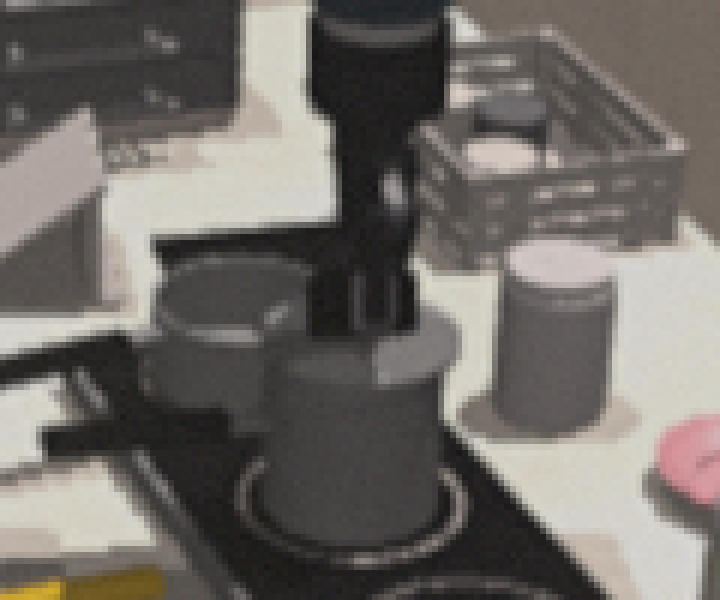

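```bash
python3 - <<'E'
from h import *
c=grab('side');q=np.asarray(c['pixels']);cv2.imwrite('pics/d19.png',cv2.convertScaleAbs(cv2.resize(q[175:225,265:315],None,fx=12,fy=12,interpolation=cv2.INTER_NEAREST),alpha=1.8))
for n,z,r in [('lid',.1305,.055),('rim',.115,.05)]:
    for ctr in [(.592,.017),(.5965,.0155)]:
        th=np.linspace(0,6.28,200);u=[proj(c,[ctr[0]+r*np.cos(t),ctr[1]+r*np.sin(t),z])[0] for t in th];print(n,ctr,'d19 u',round((min(u)-265+.5)*12),round((max(u)-265+.5)*12))
E
```

```text
lid (0.592, 0.017) d19 u 92 497
lid (0.5965, 0.0155) d19 u 110 514
rim (0.592, 0.017) d19 u 109 475
rim (0.5965, 0.0155) d19 u 127 492
```

View pics/d19.png

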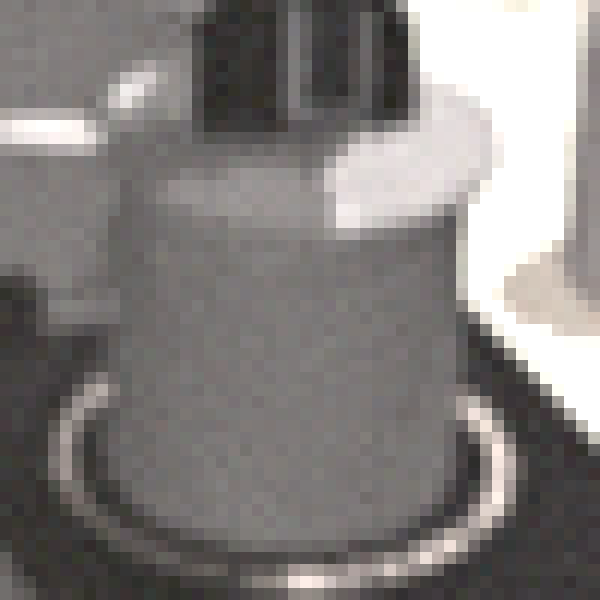

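```bash
python3 -m creep '{"delta_pos":[[-1,0,3],[-1,0,6],[-1,0,8],[-1,0,10],[-1,0,10]],"yaw":[0,0,0,0,0],"jaw":[10,10,10,10,10]}'; python3 -m creep '{"delta_pos":[[0,0,1],[0,0,2],[0,0,2]],"yaw":[0,0,0],"jaw":[10,10,10]}'
```

```text
time_s: 20.62
position: [0.5955, 0.0175, 0.2063]
ee_rot: [[0.982, -0.189, 0.012], [-0.189, -0.982, 0.006], [0.011, -0.008, -1.0]]
wrist_force: [0.2, -0.5, -2.4]
opening: 0.015
time_s: 20.87
position: [0.5954, 0.0175, 0.204]
ee_rot: [[0.982, -0.189, 0.012], [-0.189, -0.982, 0.006], [0.011, -0.008, -1.0]]
wrist_force: [-1.5, -0.2, -1.7]
opening: 0.0147
```

```bash
python3 -m creep '{"delta_pos":[[0,0,1],[0,0,2],[0,0,2]],"yaw":[0,0,0],"jaw":[10,10,10]}'; python3 -m creep '{"delta_pos":[[0,0,1],[0,0,2],[0,0,2]],"yaw":[0,0,0],"jaw":[10,10,10]}'
```

```text
time_s: 21.12
position: [0.5955, 0.0175, 0.202]
ee_rot: [[0.982, -0.189, 0.012], [-0.189, -0.982, 0.006], [0.011, -0.008, -1.0]]
wrist_force: [0.3, -0.5, -1.3]
opening: 0.0151
time_s: 21.37
position: [0.5958, 0.0175, 0.2014]
ee_rot: [[0.982, -0.189, 0.014], [-0.189, -0.982, 0.006], [0.012, -0.008, -1.0]]
wrist_force: [-2.7, 0.8, 5.6]
opening: 0.0149
```

```bash
python3 -m creep '{"delta_pos":[[0,0,1],[0,0,2],[0,0,3],[0,0,3]],"yaw":[0,0,0,0],"jaw":[10,10,10,10]}'
python3 - <<'E'
from h import *
s=grab('scene');b=np.asarray(s['pixels'])
cv2.imwrite('pics/s20.png',cv2.resize(b[150:250,180:340],None,fx=5,fy=5,interpolation=3))
c=grab('side');q=np.asarray(c['pixels']);cv2.imwrite('pics/d20.png',cv2.resize(q[165:225,255:335],None,fx=9,fy=9,interpolation=3))
E
```

```text
time_s: 21.7
position: [0.5958, 0.0176, 0.2013]
ee_rot: [[0.982, -0.188, 0.015], [-0.188, -0.982, 0.005], [0.014, -0.008, -1.0]]
wrist_force: [-6.4, 0.8, 17.2]
opening: 0.0151
```

View pics/s20.png

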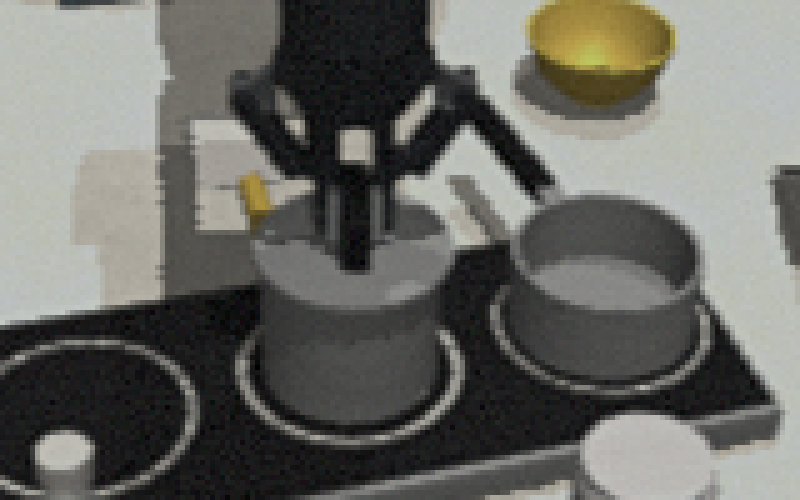

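View pics/d20.png

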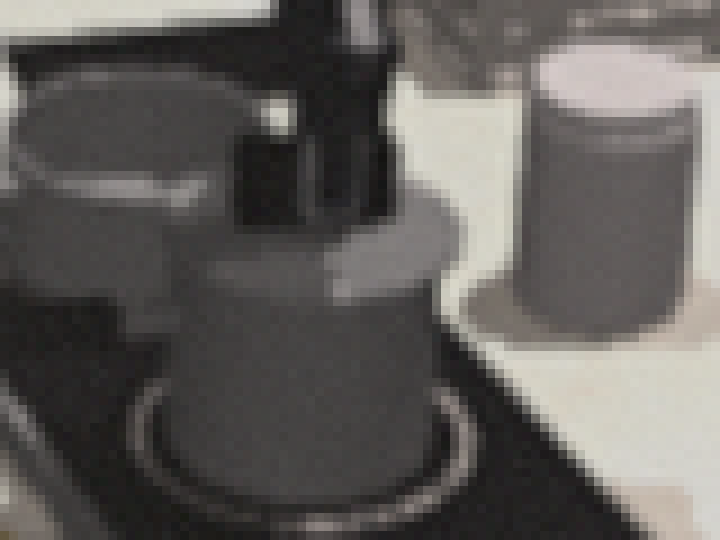

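```bash
python3 -m creep '{"delta_pos":[[0,0,0],[0,0,0],[0,0,0],[0,0,0],[0,0,0],[0,0,-3],[0,0,-20],[0,0,-50],[0,0,-90],[0,0,-100],[0,0,-100]],"yaw":[0,0,0,0,0,0,0,0,0,0,0],"jaw":[12,20,40,60,60,60,60,60,60,60,60]}'
python3 - <<'E'
from h import *
d=grab('wrist','w21.png')
s=grab('scene');b=np.asarray(s['pixels'])
cv2.imwrite('pics/s21.png',cv2.resize(b[150:250,180:340],None,fx=5,fy=5,interpolation=3))
c=grab('side');q=np.asarray(c['pixels']);cv2.imwrite('pics/d21.png',cv2.resize(q[165:225,255:335],None,fx=9,fy=9,interpolation=3))
E
```

```text
time_s: 22.72
position: [0.5961, 0.0169, 0.3059]
ee_rot: [[0.982, -0.188, 0.024], [-0.188, -0.982, 0.004], [0.023, -0.008, -1.0]]
wrist_force: [0.3, 0.7, -0.5]
opening: 0.0511
```

View pics/s21.png

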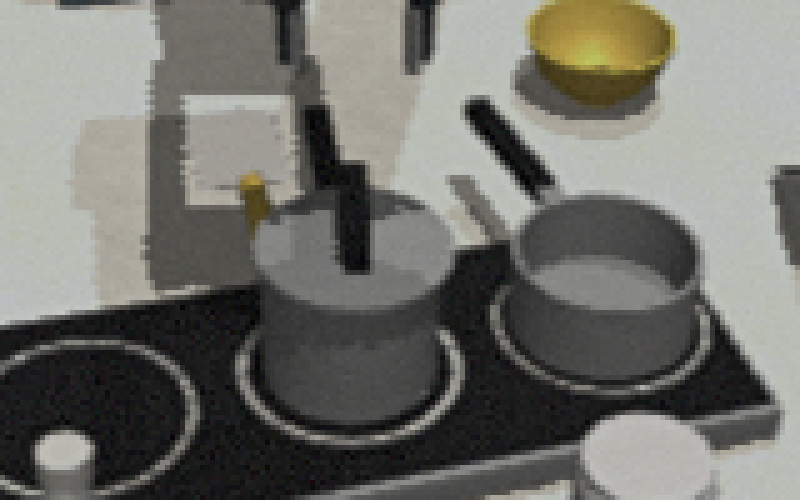

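View pics/d21.png

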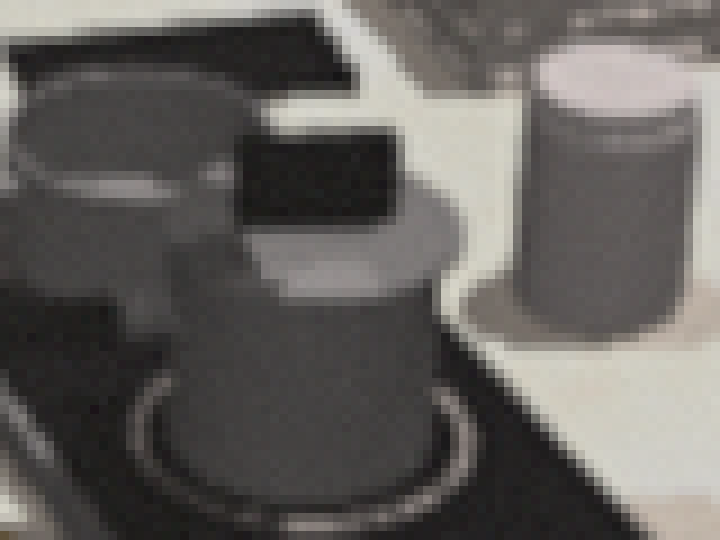

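View pics/w21.png

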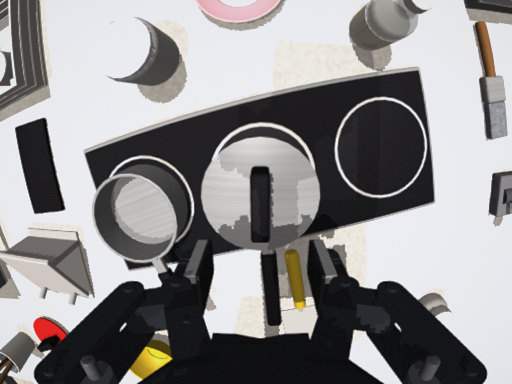

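```bash
python3 - <<'E'
from h import *
d=grab('wrist');s=grab('scene');c=grab('side');a=np.asarray(d['pixels'])
cv2.imwrite('pics/w22.png',cv2.resize(a[110:270,170:350],None,fx=4,fy=3.7,interpolation=3))
print('lid w',fit(d,[(201,193),(320,190),(260,136),(258,249),(215,157),(305,157)],.119))
S=lambda L:[(180+(x+.5)/5-.5,150+(y+.5)/5-.5) for x,y in L]
D=lambda L:[(255+(x+.5)/9-.5,165+(y+.5)/9-.5) for x,y in L]
print('lid s',fit(s,S([(252,240),(455,245),(353,308),(353,187),(280,290),(425,290)]),.119))
print('ring s',fit(s,S([(236,365),(464,365),(350,440),(262,410),(440,408)]),.03))
print('pot base s',fit(s,S([(264,385),(437,385),(350,425),(300,415),(400,415)]),.03))
print('lid d',fit(c,D([(465,235),(330,300),(400,180),(170,240),(440,205)]),.119))
print('pot base d',fit(c,D([(165,425),(180,465),(240,498),(300,505),(360,497),(420,465),(437,430)]),.03))
print('ring d',fit(c,D([(133,430),(478,440),(310,530),(180,500),(430,505)]),.03))
E
```

```text
lid w (array([0.5911, 0.0179]), np.float64(0.0532))
lid s (array([0.5939, 0.0171]), np.float64(0.0545))
ring s (array([0.5871, 0.0178]), np.float64(0.0652))
pot base s (array([0.5882, 0.0177]), np.float64(0.0529))
lid d (array([0.593 , 0.0143]), np.float64(0.0525))
pot base d (array([0.5924, 0.0193]), np.float64(0.0509))
ring d (array([0.5933, 0.0155]), np.float64(0.0646))
```

View pics/w22.png

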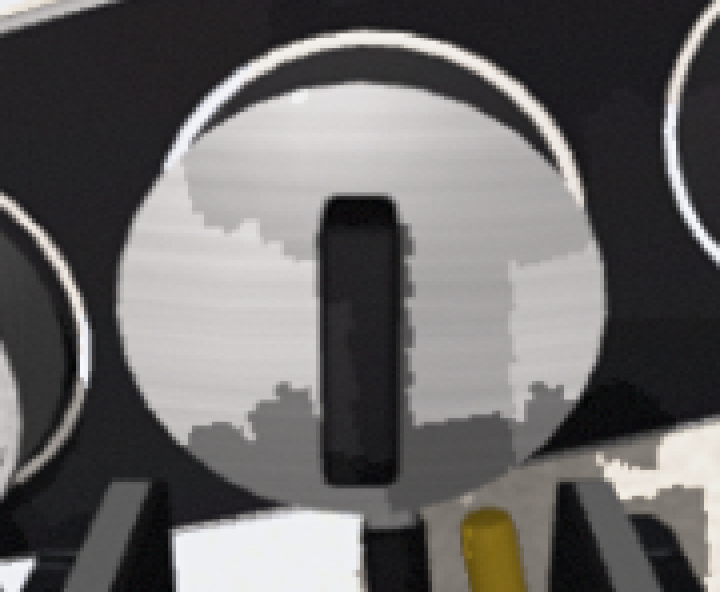

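```bash
python3 - <<'E'
from h import *
c=grab('side');s=grab('scene')
x=np.array([.982,-.188,0]);y=np.array([.188,.982,0]);o=np.array([.592,.017,.107])
for l in [(30,8,48),(-30,8,48),(30,-8,48),(-30,-8,48),(30,-8,15),(-30,-8,15),(0,0,12)]:
    p=o+x*l[0]/1e3+y*l[1]/1e3+[0,0,l[2]/1e3];v=proj(c,p);u=proj(s,p)
    print(l,'d21',np.round([(v[0]-255+.5)*9,(v[1]-165+.5)*9]),'s21',np.round([(u[0]-180+.5)*5,(u[1]-150+.5)*5]))
E
```

```text
(30, 8, 48) d21 [391. 125.] s21 [370. 223.]
(-30, 8, 48) d21 [228. 134.] s21 [366. 157.]
(30, -8, 48) d21 [400. 146.] s21 [340. 224.]
(-30, -8, 48) d21 [235. 155.] s21 [336. 158.]
(30, -8, 15) d21 [395. 226.] s21 [339. 273.]
(-30, -8, 15) d21 [232. 235.] s21 [336. 206.]
(0, 0, 12) d21 [309. 227.] s21 [352. 243.]
```

```bash
python3 -m creep '{"delta_pos":[[-5,20,0],[-14,58,-1],[-24,98,-1],[-33,138,-2],[-43,178,-2],[-53,218,-3],[-62,258,-4],[-72,298,-4],[-82,338,-5],[-91,378,-5],[-98,405,-6],[-100,415,-6],[-100,415,-6],[-100,415,-6]],"yaw":[0,0,0,-1,-2,-3,-4,-5,-5,-5,-5,-5,-5,-5],"jaw":[40,20,0,0,0,0,0,0,0,0,0,0,0,0]}'
python3 - <<'E'
from h import *
d=grab('wrist','w23.png')
s=grab('scene');b=np.asarray(s['pixels'])
cv2.imwrite('pics/s23.png',cv2.resize(b[160:260,70:190],None,fx=6,fy=6,interpolation=3))
c=grab('side');q=np.asarray(c['pixels']);cv2.imwrite('pics/d23.png',q)
E
```

```text
time_s: 24.28
position: [0.4175, -0.3712, 0.301]
ee_rot: [[0.995, -0.103, 0.012], [-0.103, -0.995, 0.007], [0.012, -0.008, -1.0]]
wrist_force: [-0.6, 0.2, -0.1]
opening: 0.0
```

View pics/w23.png

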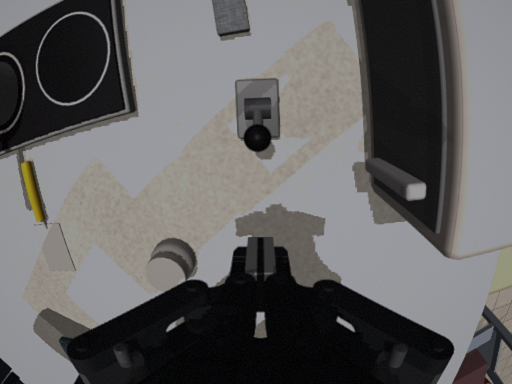

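View pics/s23.png

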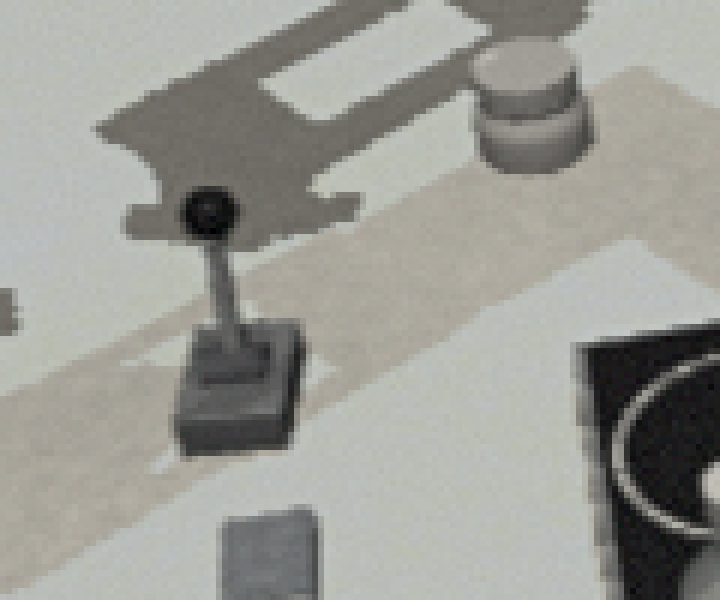

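```bash
python3 - <<'E'
from h import *
d=grab('wrist');s=grab('scene')
print('ball',plane(d,257,138,.097), 'box',plane(d,257,108,.025))
for p in [(65,232),(55,165),(58,190),(45,155)]: print(p,plane(s,*p,0).round(3),plane(s,*p,.1).round(3),plane(s,*p,.2).round(3))
for p in [(352,0),(368,165),(450,255),(420,190)]: print(p,plane(d,*p,0.02).round(3),plane(d,*p,.1).round(3),plane(d,*p,.2).round(3))
E
```

```text
ball [ 0.46462545 -0.37121008  0.097     ] box [ 0.49133    -0.37273955  0.025     ]
(65, 232) [ 0.484 -0.498  0.   ] [ 0.605 -0.452  0.1  ] [ 0.726 -0.407  0.2  ]
(55, 165) [ 0.101 -0.591  0.   ] [ 0.275 -0.533  0.1  ] [ 0.448 -0.474  0.2  ]
(58, 190) [ 0.265 -0.554  0.   ] [ 0.416 -0.5    0.1  ] [ 0.567 -0.447  0.2  ]
(45, 155) [ 0.02 -0.64  0.  ] [ 0.204 -0.575  0.1  ] [ 0.389 -0.509  0.2  ]
(352, 0) [ 0.62  -0.501  0.02 ] [ 0.592 -0.473  0.1  ] [ 0.557 -0.439  0.2  ]
(368, 165) [ 0.411 -0.505  0.02 ] [ 0.43  -0.476  0.1  ] [ 0.455 -0.441  0.2  ]
(450, 255) [ 0.256 -0.654  0.02 ] [ 0.31  -0.592  0.1  ] [ 0.379 -0.514  0.2  ]
(420, 190) [ 0.37  -0.583  0.02 ] [ 0.399 -0.537  0.1  ] [ 0.435 -0.479  0.2  ]
```

```bash
python3 -m creep '{"delta_pos":[[0,0,35],[0,0,75],[0,0,110],[0,0,135],[0,0,146],[0,0,146],[0,0,146]],"yaw":[0,0,0,0,0,0,0],"jaw":[0,0,0,0,0,0,0]}'
python3 -m creep '{"delta_pos":[[10,0,0],[20,0,0],[28,0,0],[36,0,0],[44,0,0],[52,0,0],[60,0,0],[68,0,0],[76,0,0],[84,0,0],[90,0,0],[93,0,0],[93,0,0]],"yaw":[0,0,0,0,0,0,0,0,0,0,0,0,0],"jaw":[0,0,0,0,0,0,0,0,0,0,0,0,0]}'
python3 - <<'E'
from h import *
d=grab('wrist','w24.png')
s=grab('scene');b=np.asarray(s['pixels'])
cv2.imwrite('pics/s24.png',cv2.resize(b[160:260,70:190],None,fx=6,fy=6,interpolation=3))
E
```

```text
time_s: 25.12
position: [0.4208, -0.3692, 0.1563]
ee_rot: [[0.995, -0.099, 0.013], [-0.099, -0.995, 0.005], [0.013, -0.007, -1.0]]
wrist_force: [0.4, 0.1, 1.0]
opening: -0.0002
time_s: 26.2
position: [0.5066, -0.3776, 0.1567]
ee_rot: [[0.995, -0.097, -0.004], [-0.097, -0.995, 0.01], [-0.005, -0.01, -1.0]]
wrist_force: [-29.6, 1.1, 14.3]
opening: -0.0003
```

View pics/w24.png

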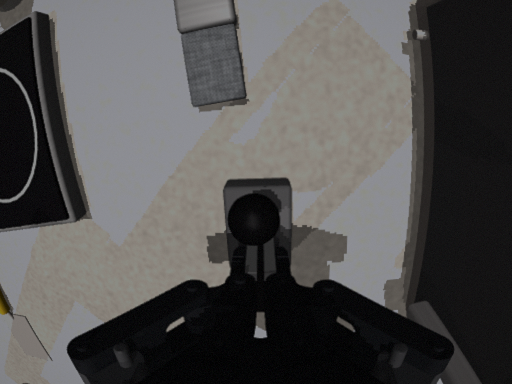

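View pics/s24.png

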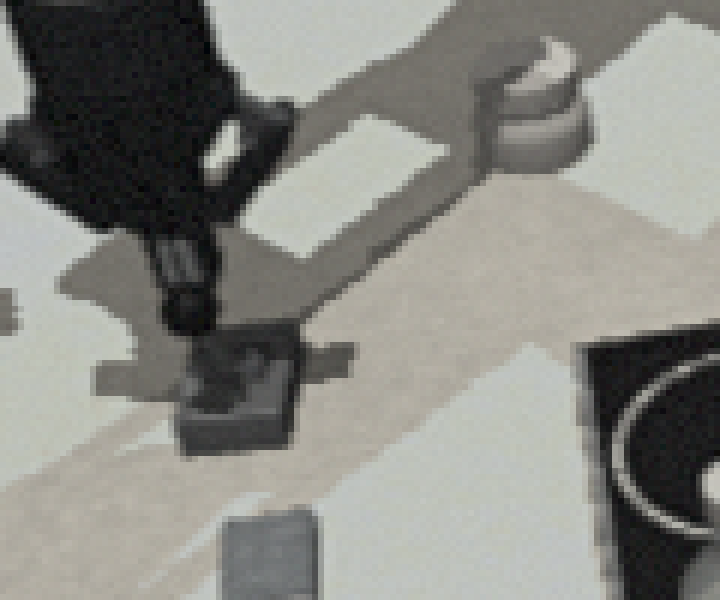

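```bash
python3 -m creep '{"delta_pos":[[-20,0,0],[-40,0,0],[-60,0,-10],[-70,0,-50],[-70,0,-90],[-70,0,-130],[-70,0,-150],[-70,0,-150]],"yaw":[0,0,0,0,0,0,0,0],"jaw":[0,0,0,0,0,0,0,0]}'
python3 - <<'E'
from h import *
d=grab('wrist','w25.png')
s=grab('scene','s25.png');b=np.asarray(s['pixels'])
cv2.imwrite('pics/s25.png',cv2.resize(b[150:290,70:345],None,fx=2.9,fy=2.9,interpolation=3))
cv2.imwrite('pics/s25b.png',cv2.resize(b[160:260,70:190],None,fx=6,fy=6,interpolation=3))
cv2.imwrite('pics/d25.png',np.asarray(grab('side')['pixels']))
E
```

```text
time_s: 26.97
position: [0.4393, -0.3743, 0.3138]
ee_rot: [[0.995, -0.098, 0.004], [-0.098, -0.995, 0.001], [0.004, -0.001, -1.0]]
wrist_force: [0.0, -1.1, 0.1]
opening: 0.0004
```

View pics/w25.png

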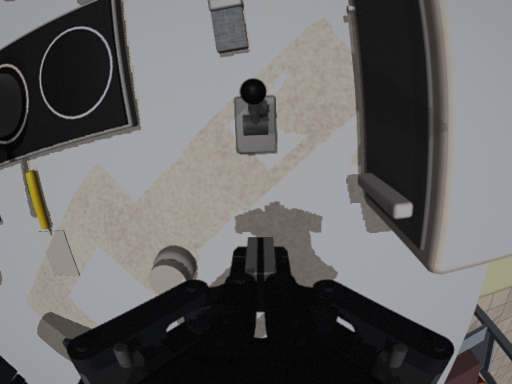

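View pics/s25.png

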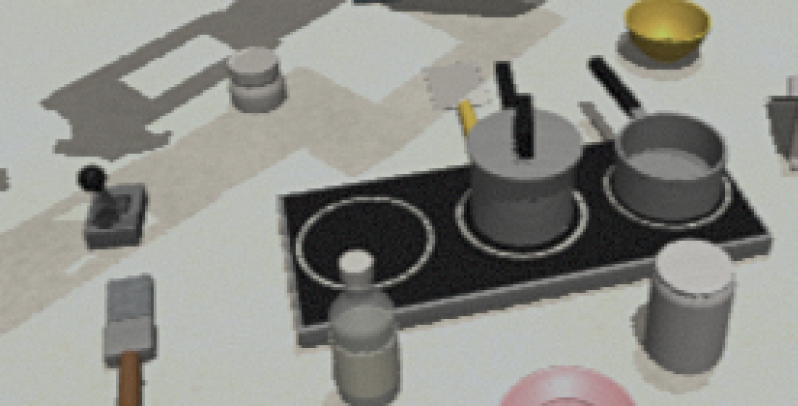

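View pics/s25b.png

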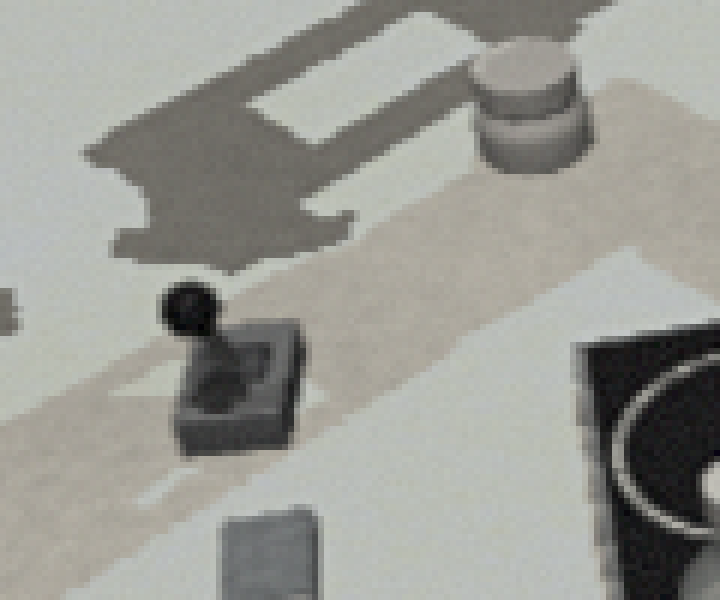

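View pics/d25.png

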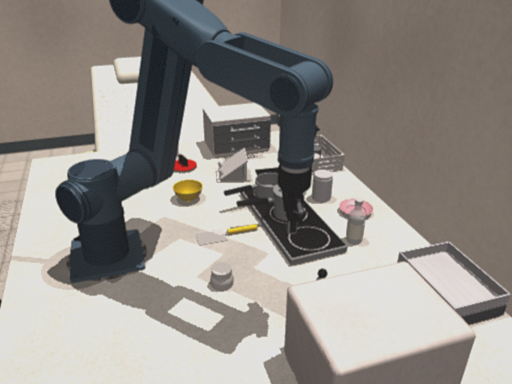

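```bash
python3 - <<'E'
from h import *
d=grab('wrist');s=grab('scene');c=grab('side')
rs=[ray(s,70+190.5/6-.5,160+308.5/6-.5),ray(d,253,91.5),ray(c,322.5,273)]
A=np.zeros((3,3));b=np.zeros(3)
for e,p in rs: M=np.eye(3)-np.outer(p,p);A+=M;b+=M@e
t=np.linalg.solve(A,b);print(t)
print(np.arcsin((t[0]-.466)/2/.08*1.0/1.0)*2, 'approx swing')
E
```

```text
[ 0.52736522 -0.37538314  0.09199177]
0.7872368937970147 approx swing
```

```bash
python3 - <<'E'
from plant import ctrl
print(ctrl.finish_job())
E
```

```text
the job is handed in; nothing more can be done
None
```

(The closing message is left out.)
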